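Clamp the power board in the bench board holder

TASK

Put the power board (the one with the tall finned heat sink) flat in the board holder, centred across the jaws with its white connector end towards the fixed jaw, setting it down gently. Then wind the handwheel clockwise by its crank handle until the carriage comes up against its stops, so that the sprung pad holds the board flush against the fixed jaw; do not push the carriage or pad directly. Leave everything else on the bench as it is.

Things in the scene. Friction and masses are not known exactly. Their poses are not given: they have to be found in the camera images.
- holder: Board holder, a fixed bench fixture. Origin at table height under its nest, z up; clamp axis = its y. Dark base plate 12 mm thick spans x -55..55, y -225..125 mm. Fixed jaw at the +y end, sprung pad on a sliding carriage facing it from -y, handwheel on a gearbox at the -y end. Two stop blocks (x +-46, top z 28, face at y -21 mm) end the carriage's travel.
- bed (a point): Middle of the aluminium bed's top where the clamped board's underside centre belongs: holder (0, 50, 30) mm. The bed is 60 mm wide in x, y -15..108 mm, top 30 mm above the table. Axes as the holder's.
- fixed_jaw (a point): Middle of the fixed jaw's face, holder (0, 105, 39) mm; the jaw is 76 mm wide in x, 15 mm thick, its top 48 mm above the table. Axes as the holder's.
- hub (a point): Centre of the handwheel's underside, holder (0, -165, 90) mm. Spoked steel wheel 102 mm across, 12 mm thick (hub 16). Site z = the wheel's outward axis, leaning 35 degrees from vertical to the holder's -y: (0, -0.574, 0.819) in its frame; point x = holder's x. Does not turn with the wheel.
- lamp_bar (a point): Centre of the white LED lamp bar fixed to the holder above the jaw side of the wheel, holder (0, -126, 232) mm: 120 (x) x 24 (y) x 18 (z) mm, on a post 14 mm across at holder (46, -126). It blocks the room straight above the upper half of the wheel, so the tool must lean like the wheel. Axes as the holder's.
- handwheel (a joint): Angle of the handwheel (rad), 0 to 19.5; grows clockwise seen from its outward face and drives the carriage to the holder's +y by 3.18 mm per rad (20 mm a turn). At 19.5 the carriage is at its stops and the wheel turns no farther. It stays where it is left; turning takes about 2 to 3 N at the handle.
- crank_grip (a point): Grip point on the axis of the crank handle: black, freely spinning, 22 mm in diameter, 54 mm long, parallel to the wheel's axis, 41 mm from it; the point is 47 mm above the wheel's underside (handle spans 13 to 69 mm). z = wheel's outward axis, x = from that axis to the handle; at angle 0 x is the holder's x, and it turns with the wheel.
- pad_face (a point): Middle of the sprung pad's face with its spring free: 70 mm wide in x, z 31..48 mm. Moves with the wheel along the holder's y, from -63 mm (angle 0) to -1 mm (angle 19.5): at the stops a 110 mm board against the fixed jaw presses the pad back 4 mm. Axes as the holder's.
- pad: The sprung rubber pad, 70 x 12 x 17 mm; origin at table height under the middle of its face. Axes as the holder's. It can be pressed back 7 mm into the carriage.
- carriage: The aluminium carriage that carries the pad: 106 x 28 mm, top z 50 mm; origin at table height under the free pad face, the block begins 20 mm behind that. Driven by the handwheel only.
- board: The power board: green circuit board 80 (x) x 110 (y) x 8 mm, 0.25 to 0.5 kg, lying on the table at the left. Origin: centre of its underside, z up. In its middle a tall finned aluminium heat sink 30 (x) x 60 (y) mm, top 44 mm above the underside. At its +y end a white connector strip 56 x 12 mm (top 22 mm), at its -y end a black block and two round capacitors (top 24 mm).
- connector (a point): Middle of the top of the power board's white connector strip, at the board's +y end, 46 mm from its centre, 22 mm above its underside. Axes as the board's.
- other_board: A look-alike green board of the same outline, 80 x 110 x 8 mm, with two square black transformers (top 30 mm) and no heat sink. Lies near the power board; not to be disturbed. Origin: centre of underside.
- solder_spool: Bystander: metal solder spool, upright, 54 mm across, 50 mm tall, left of the holder. Origin: centre of underside.
- flux_bottle: Bystander: white flux bottle, 44 mm across, 105 mm tall, left of the holder. Origin: centre of underside.
- screwdriver: Bystander: screwdriver, 170 mm long along its x, under 35 mm high, lying on the robot's side of the holder.
- esd_brush: Bystander: flat brush, 170 mm long along its x, under 35 mm high, lying behind the holder.
- cleaner_tin: Bystander: round metal tin, 60 mm across, 60 mm tall, right of the handwheel. Origin: centre of underside.
- parts_tray: Bystander: black open tray 100 x 140 x 35 mm at the right. Origin: centre of underside.
Things that resemble listed ones, but are neither listed nor needed, are in the scene too. What is shaped like the board but pink is not meant.

How it is judged:
By the outcome, as a careful person would: the job done as asked, in the order asked, and still so for the second after the job is handed in, with the robot touching nothing.
It also fails if it takes over 72 s, if anything falls off the work surface, if the arm or the gripper's body presses on something with over 40 N, if the wrist force passes 120 N, or if a joint passes its speed limit or range.

ROBOT

A 7-joint arm with a two-finger parallel gripper is mounted at the origin on the work surface. World frame = base frame: x ahead of the robot, y to its left, z up, the work surface at z = 0. Lengths are in m, angles in rad, forces in N, time in s.
With the tool pointing down it reaches from about 0.425 to 1.025 m from the base axis. Payload 9.4 kg.
Tool frame: the origin (TCP) lies on the centre line of the jaws, within the pads' length; the fingertips stand 19 mm ahead of it and the grasp point (between the pads) is the TCP; z points along the fingers, y is the direction in which the jaws open and shut (so a half turn about z gives the same grasp; the last joint's range is limited). The gripper opens to 93 mm and grips with 3 to 60 N. Pads are 15 mm wide; open, the fingers measure 128 mm over their backs; the gripper's body (75 mm by 188 mm) begins 65 mm behind the grasp point.
Start: joints at [-1.291, 0.599, -0.003, 1.599, 0.002, 0.943, -0.08], TCP at [0.253, 0.679, 0.213] pointing down, gripper open.
Joint ranges: [-2.57, 2.57], [-0.35, 1.97], [-1.29, 1.29], [0.11, 2.56], [-1.05, 4.19], [0.11, 1.86], [-2.63, 2.63]. Speed limits (rad/s): [2.22, 2.22, 3.01, 3.01, 3.14, 3.14, 3.14].

INTERFACE

Orientations are given as a unit quaternion [w, x, y, z].
In Python, from station import observe, read_camera, finish_job gives the robot as it stands.
- The arm moves only by the tool send_rows, never from a script. Its argument "deltas" is a list that holds one entry, the list of rows, each a list of 6 numbers: the shift along the world's x, y, z in cm, then the turn, a rotation vector about the world's x, y, z in rad. In form: [[[x, y, z, ax, ay, az], ...]]. A call has 1 to 12 rows; each row shifts and turns the commanded pose from where the row before left it; what a row does not reach is not made up. A row lasts 1/12 s, in which the tool goes at most 41.7 mm and 7.16 degrees, less where a joint would pass 70% of its speed; a pose out of reach is approached as far as the arm can. A call with a gripper value outside its range is refused whole. "jaw" is the finger opening in cm, from 0 to 9.3, set as the call begins (left out, the last holds). The fingers move at their own pace and stop on an object; "newtons" is the grip in N (left out, the last holds). Time passes only in rows, so rows that do not move let the fingers close. It gives the time, the measured TCP pose, the force and the opening at its end, in the units of the state.
- observe(): the state, without advancing time (a new reading comes with each control period).
- read_camera(name): name is "scene" or "side" or "wrist"; returns a dict with "img" (420x560x3 uint8, red, green, blue), "mtx" (3x3 intrinsics, pixels), "xyz" and "attitude" of the camera in the world; the wrist camera has in their place "T_tool_cam" (4x4, takes a point from camera to tool coordinates, whose origin is the TCP and whose axes are the flange's). Camera axes: x right, y down, z forward; pixel columns grow to the right and rows downward; lengths in m; the calibration is good to about 2 mm. A picture is of the moment at which its call begins: read the wrist's pose just before it. There is no depth.
- finish_job(): hands the job in, once; it reports no verdict.
The state is a dict: "t": time; "joints": joint angles; "joint_vel": joint speeds; "joint_torque": joint torques, N m; "tool_pos": TCP position; "tcp_rot": TCP orientation; "force": force on the tool from outside, world axes, zero at the start; "moment": the same for the moment, N m; "finger_gap": finger opening in m.
Only numpy, scipy, OpenCV 4.12 (cv2) and the standard library are available. Lean on these libraries where they do the work, as an engineer would, in place of code of your own. Each camera call takes 0.05 s, during which the arm holds its last target.

## Working session

There is one attempt and no reset: what is moved stays moved. The work goes in short steps, Python scripts to look and compute and a tool call to move; the robot and the scene stay as the last step left them, time stands still between calls to the robot, and variables do not carry over. Pictures are saved under pics/ and viewed, and the job is handed in when it is done.

Besides the shell and the picture viewer there is one more tool, called after "Request:" in YAML: its name, and indented under it one key for each argument. send_rows: Moves the arm, as the interface text tells. Its arguments: {"type":"object","properties":{"deltas":{"type":"array","items":{"type":"array","items":{"type":"array","items":{"type":"number"}}}},"jaw":{"type":"number"},"newtons":{"type":"number"}},"required":["deltas"]}

```bash
mkdir -p pics; ls; python3 - <<'E'
from station import observe, read_camera
import cv2,numpy as np
print(observe())
for n in ["scene","side","wrist"]:
    c=read_camera(n); cv2.imwrite(f"pics/{n}0.png",c["img"][:,:,::-1]); print(n,{k:np.round(v,4).tolist() for k,v in c.items() if k!="img"})
E
```

```text
pics
{'t': 0.0, 'joints': array([-1.29070143,  0.60012586, -0.00250194,  1.60013446,  0.00180924,
        0.9428943 , -0.07982369]), 'joint_vel': array([-0.00106096,  0.00052867, -0.00075003,  0.00052471,  0.00041255,
       -0.00025163,  0.00017413]), 'joint_torque': array([-1.27035197e-03, -7.65056419e+01,  1.49669454e+00, -2.52361822e+01,
       -5.24670398e-02,  1.66139990e-02,  1.79698891e-04]), 'tool_pos': array([0.25309326, 0.67885464, 0.21195841]), 'tcp_rot': array([-5.21052435e-05,  1.77449603e-01,  9.84129580e-01, -7.78539789e-04]), 'force': array([ 0.24045628,  0.56389427, -0.4978899 ]), 'moment': array([ 0.05814076, -0.0037333 ,  0.00561672]), 'finger_gap': 0.093148414498113}
scene {'mtx': [[477.2673, 0.0, 279.0154], [0.0, 477.2673, 210.1333], [0.0, 0.0, 1.0]], 'xyz': [1.4847, 0.3597, 1.2185], 'attitude': [-0.2357, 0.5434, 0.7452, -0.3064]}
side {'mtx': [[387.5708, 0.0, 280.8602], [0.0, 387.5708, 207.4818], [0.0, 0.0, 1.0]], 'xyz': [0.1081, -0.6744, 0.9505], 'attitude': [-0.3729, 0.9004, -0.2092, 0.0808]}
wrist {'mtx': [[326.2979, 0.0, 279.6855], [0.0, 326.2979, 210.8617], [0.0, 0.0, 1.0]], 'T_tool_cam': [[0.0006, -0.97, -0.2433, 0.0664], [1.0, 0.0004, 0.0007, 0.0011], [-0.0006, -0.2433, 0.97, -0.1719], [0.0, 0.0, 0.0, 1.0]]}
```

View pics/scene0.png

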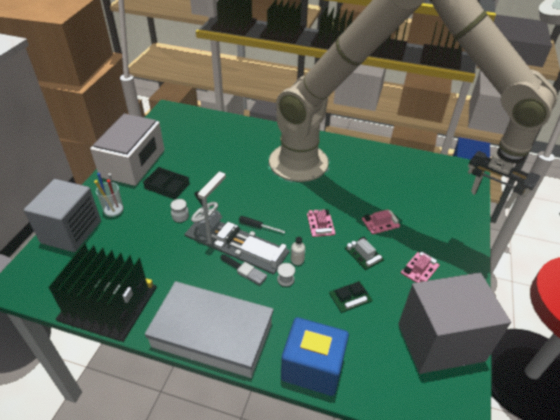

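View pics/side0.png

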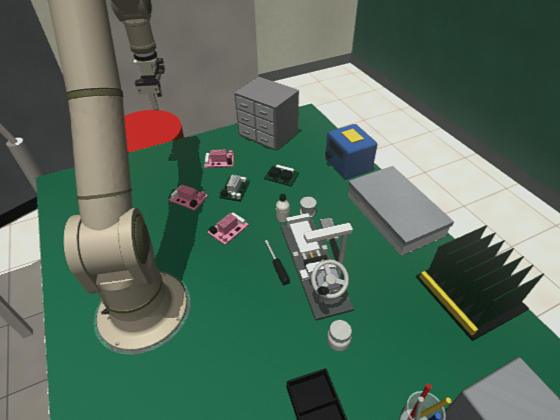

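View pics/wrist0.png

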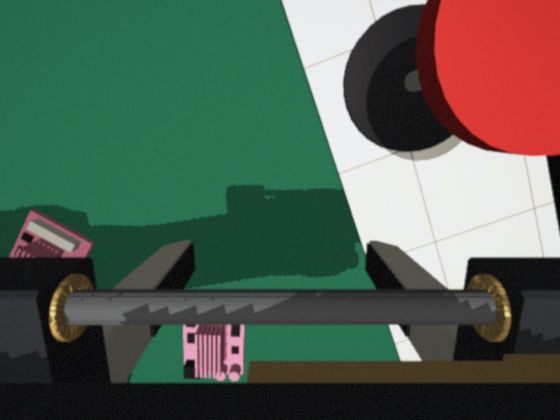

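The scene view shows these look-alikes:
- (364,251): green board with a grey finned block and a white strip
- (350,295): green board with black transformers
- (320,221), (380,221), (420,267): pink boards

By the description I choose (364,251), which is (236,187) in the side view. Next I'll check it in close crops.

```bash
cat > h.py <<'E'
import numpy as np,cv2
from scipy.spatial.transform import Rotation as R
from station import observe, read_camera
def rot(q): return R.from_quat([q[1],q[2],q[3],q[0]])
class Cam:
    def __init__(s,n):
        o=observe() if n=="wrist" else None
        c=read_camera(n); s.img=c["img"][:,:,::-1].copy(); s.K=np.array(c["mtx"])
        if n=="wrist":
            T=np.eye(4);T[:3,:3]=rot(o["tcp_rot"]).as_matrix();T[:3,3]=o["tool_pos"]
            T=T@np.array(c["T_tool_cam"]); s.Rm=T[:3,:3]; s.p=T[:3,3]
        else: s.Rm=rot(c["attitude"]).as_matrix(); s.p=np.array(c["xyz"])
    def ray(s,uv): 
        d=s.Rm@np.linalg.solve(s.K,[uv[0],uv[1],1.]); return d/np.linalg.norm(d)
    def plane(s,uv,z):
        d=s.ray(uv); return s.p+d*(z-s.p[2])/d[2]
    def proj(s,X):
        c=s.Rm.T@(np.array(X)-s.p); u=s.K@c; return u[:2]/u[2]
def tri(a,ua,b,ub):
    d1,d2=a.ray(ua),b.ray(ub)
    A=np.stack([d1,-d2],1); t=np.linalg.lstsq(A,b.p-a.p,rcond=None)[0]
    P,Q=a.p+d1*t[0],b.p+d2*t[1]; return (P+Q)/2,np.linalg.norm(P-Q)
def crop(img,x0,y0,x1,y1,f,name): cv2.imwrite(name,cv2.resize(img[y0:y1,x0:x1],None,fx=f,fy=f,interpolation=cv2.INTER_CUBIC))
E
python3 - <<'E'
from h import *
s=Cam("scene");d=Cam("side")
crop(s.img,175,160,315,300,5,"pics/c1.png")
crop(s.img,300,200,440,310,5,"pics/c2.png")
crop(d.img,190,140,370,330,4,"pics/c3.png")
print(s.plane((364,251),.02),d.plane((236,187),.02))
E
```

```text
[0.41021538 0.34148329 0.02      ] [0.40509721 0.32725763 0.02      ]
```

View pics/c1.png

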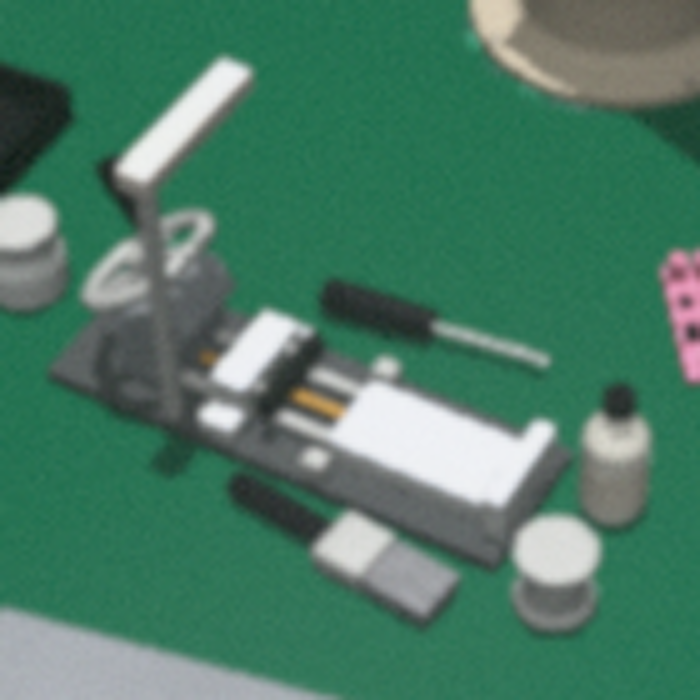

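View pics/c2.png

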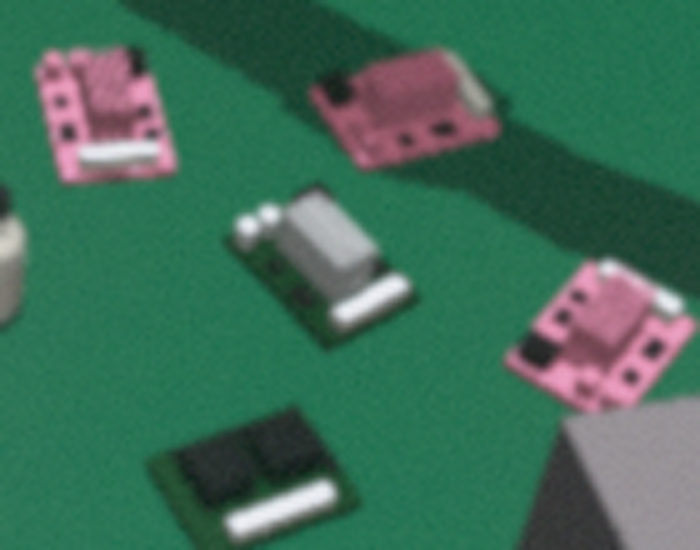

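View pics/c3.png

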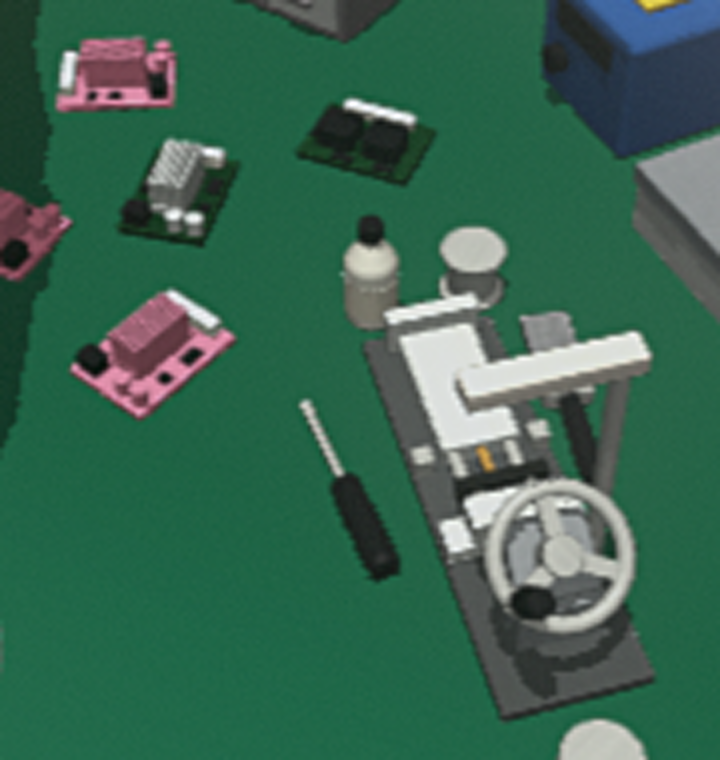

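Only one green board carries a heat sink: scene (364,251), with its white connector at about (374,260). The holder's fixed jaw is at the scene lower right, around (281,253). Next I'll measure the holder and board coarsely in both views.

```bash
python3 - <<'E'
from h import *
s=Cam("scene");d=Cam("side")
f=lambda x,y:(175+x/5,160+y/5)
g=lambda x,y:(190+x/4,140+y/4)
k=lambda x,y:(300+x/5,200+y/5)
P=lambda *a:print(*[np.round(x,4) for x in a])
print("base corners z12: scene"); 
for p in [(50,365),(572,450),(495,553)]: P(s.plane(f(*p),.012))
print("side")
for p in [(500,708),(655,672),(363,345)]: P(d.plane(g(*p),.012))
print("lamp ends scene/side z~.241 top")
P(s.plane(f(118,175),.241),s.plane(f(235,60),.241)); P(d.plane(g(460,375),.241),d.plane(g(645,342),.241))
print("jaw top corners")
P(d.plane(g(385,315),.048),d.plane(g(475,293),.048))
print("board corners z8 scene"); 
for p in [(328,343),(418,295),(228,235),(313,187)]: P(s.plane(k(*p),.008))
print("side")
for p in [(203,240),(120,226),(240,160)]: P(d.plane(g(*p),.008))
print("sink top scene z44")
for p in [(303,188),(378,245),(338,275),(270,205)]: P(s.plane(k(*p),.044))
print("conn z22")
P(s.plane(k(370,297),.022),d.plane(g(210,152),.022))
print("others"); P(s.plane(k(255,470),.0),d.plane(g(367,140),.03)); P(d.plane(g(367,322),0.0),d.plane(g(470,300),0))
print("grip");P(d.plane(g(533,600),.13))
E
```

```text
base corners z12: scene
[ 0.5155 -0.2572  0.012 ]
[0.4768 0.104  0.012 ]
[0.5752 0.0818 0.012 ]
side
[ 0.4087 -0.241   0.012 ]
[ 0.5159 -0.264   0.012 ]
[0.469  0.0922 0.012 ]
lamp ends scene/side z~.241 top
[ 0.5453 -0.1684  0.241 ] [ 0.4235 -0.1426  0.241 ]
[ 0.4228 -0.1429  0.241 ] [ 0.5374 -0.1699  0.241 ]
jaw top corners
[0.485 0.084 0.048] [0.561  0.0734 0.048 ]
board corners z8 scene
[0.472  0.3595 0.008 ]
[0.4135 0.409  0.008 ]
[0.4014 0.2791 0.008 ]
[0.3401 0.3259 0.008 ]
side
[0.3992 0.2693 0.008 ]
[0.34   0.3187 0.008 ]
[0.4693 0.353  0.008 ]
sink top scene z44
[0.3771 0.3207 0.044 ]
[0.4113 0.3764 0.044 ]
[0.4449 0.3559 0.044 ]
[0.399  0.3026 0.044 ]
conn z22
[0.4374 0.3789 0.022 ] [0.4436 0.3604 0.022 ]
others
[0.5788 0.3337 0.    ] [0.5755 0.3027 0.03  ]
[0.488  0.1239 0.    ] [0.5773 0.1078 0.    ]
grip
[ 0.4251 -0.2407  0.13  ]
```

Coarse results:
- **Board:** centre about (0.405, 0.343), +y heading about 49°. Its measured size is 109 x 77 mm, which fits.
- **Holder:** y heading about 80°. The base measures about 344 mm against a nominal 350.

Next I'll move above the board for a wrist view, with tool y along the board's x.

Request:
send_rows:
  deltas:
    - [[0.84, -1.87, 0.2, 0, 0, -0.108], [0.84, -1.87, 0.2, 0, 0, -0.108], [0.84, -1.87, 0.2, 0, 0, -0.108], [0.84, -1.87, 0.2, 0, 0, -0.108], [0.84, -1.87, 0.2, 0, 0, -0.108], [0.84, -1.87, 0.2, 0, 0, -0.108], [0.84, -1.87, 0.2, 0, 0, -0.108], [0.84, -1.87, 0.2, 0, 0, -0.108], [0.84, -1.87, 0.2, 0, 0, -0.108], [0.84, -1.87, 0.2, 0, 0, -0.108], [0.84, -1.87, 0.2, 0, 0, -0.108], [0.84, -1.87, 0.2, 0, 0, -0.108]]

```text
t: 1.35
tool_pos: [0.3543, 0.454, 0.2371]
tcp_rot: [-0.0, 0.737, 0.676, 0.0]
force: [-0.1, 1.0, 0.9]
finger_gap: 0.0928
```

Request:
send_rows:
  deltas:
    - [[0.84, -1.87, 0.2, 0, 0, -0.108], [0.84, -1.87, 0.2, 0, 0, -0.108], [0.84, -1.87, 0.2, 0, 0, -0.108], [0.84, -1.87, 0.2, 0, 0, -0.108], [0.84, -1.87, 0.2, 0, 0, -0.108], [0.84, -1.87, 0.2, 0, 0, -0.108], [0, 0, 0, 0, 0, 0], [0, 0, 0, 0, 0, 0]]

```text
t: 2.02
tool_pos: [0.4048, 0.3422, 0.2492]
tcp_rot: [-0.0, 0.913, 0.408, 0.0]
force: [-0.6, 0.2, 0.8]
finger_gap: 0.0933
```

```bash
python3 - <<'E'
from h import *
w=Cam("wrist"); cv2.imwrite("pics/w1.png",w.img)
o=observe(); print(o["t"],o["tool_pos"],rot(o["tcp_rot"]).as_matrix().round(3),o["joints"].round(2))
E
```

```text
2.0667 [0.40433092 0.3431609  0.24895457] [[ 0.666  0.746  0.   ]
 [ 0.746 -0.666  0.001]
 [ 0.    -0.    -1.   ]] [-1.24  0.36  0.58  2.03 -0.27  0.83 -1.23]
```

View pics/w1.png

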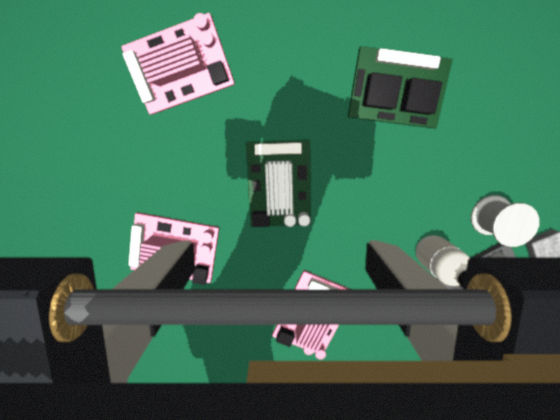

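The power board is at (278,185), with the white strip at (278,149) pointing along tool x. I'll measure it from a zoomed crop and masks.

```bash
python3 - <<'E'
from h import *
w=Cam("wrist"); im=w.img
crop(im,225,125,335,240,6,"pics/w1c.png")
hsv=cv2.cvtColor(im,cv2.COLOR_BGR2HSV)
m=((hsv[:,:,1]<60)&(hsv[:,:,2]>120)).astype(np.uint8)*255
m[:,:235]=0;m[:,325:]=0;m[:135]=0;m[235:]=0
n,l,st,c=cv2.connectedComponentsWithStats(m)
for i in range(1,n):
    if st[i,4]>20:
        r=cv2.minAreaRect(np.argwhere(l==i)[:,::-1].astype(np.float32)); print(st[i],c[i].round(1),r)
        box=cv2.boxPoints(r)
        z=.044 if r[1][0]*r[1][1]>1000 else .022
        P=np.array([w.plane(b,z) for b in box]); print(P.mean(0).round(4),np.linalg.norm(np.diff(P,axis=0),axis=1).round(4), [np.degrees(np.arctan2(*(P[i+1]-P[i])[[1,0]])).round(1) for i in range(2)])
E
```

```text
[255 143  48  13 527] [278.8 148.7] ((278.62042236328125, 148.62998962402344), (11.453070640563965, 47.0805778503418), 87.79740142822266)
[0.4339 0.3782 0.022 ] [0.0564 0.0135 0.0569] [np.float64(-39.5), np.float64(-128.5)]
[ 266  161   31   66 1512] [280.7 190.3] ((280.3037109375, 194.05064392089844), (65.572265625, 27.690500259399414), 85.84036254882812)
[0.4008 0.3378 0.044 ] [0.0318 0.0784 0.0334] [np.float64(-37.6), np.float64(-127.0)]
[299 215  12  12 118] [304.6 220.5] ((304.5, 220.5), (11.0, 11.0), 90.0)
[0.3988 0.2893 0.022 ] [0.0139 0.0145 0.014 ] [np.float64(-41.7), np.float64(-130.4)]
```

View pics/w1c.png

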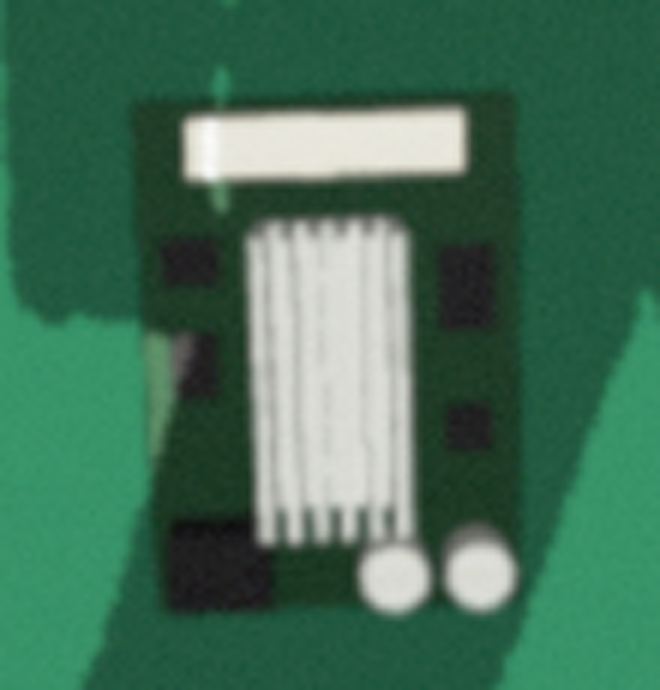

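```bash
python3 - <<'E'
from h import *
w=Cam("wrist")
f=lambda x,y:(225+x/6-.4,125+y/6-.4)
def rep(n,pts,z):
    P=np.array([w.plane(f(*p),z) for p in pts]); y=(P[0]+P[1]-P[2]-P[3])/2; x=(P[1]+P[2]-P[0]-P[3])/2
    print(n,P.mean(0).round(4),"len",np.linalg.norm(y).round(4),np.linalg.norm(x).round(4),"yaw",np.degrees(np.arctan2(y[1],y[0])).round(1)-90,np.degrees(np.arctan2(x[1],x[0])).round(1))
rep("sink",[(247,220),(409,220),(414,545),(258,545)],.044)
rep("conn",[(185,119),(465,109),(467,173),(186,181)],.022)
rep("board",[(137,103),(516,95),(520,602),(163,612)],.008)
o=observe();print(o["tool_pos"])
E
```

```text
sink [0.4048 0.3439 0.044 ] len 0.0642 0.031 yaw -40.2 -41.6
conn [0.4337 0.3782 0.022 ] len 0.0124 0.0562 yaw -40.3 -39.8
board [0.4044 0.3427 0.008 ] len 0.1093 0.0783 yaw -39.9 -40.2
[0.40395881 0.34377716 0.2487248 ]
```

Board centre (0.4045, 0.3433), yaw -40.2°. Sink, connector and outline agree within 1 mm, and the sizes match. Now I'll descend with the TCP at 35 mm, which leaves the fingertips 8 mm above the PCB's top.

Request:
send_rows:
  deltas:
    - [[0, 0, -2, 0, 0, 0.027], [0, 0, -2.5, 0, 0, 0], [0, 0, -2.5, 0, 0, 0], [0, 0, -2.5, 0, 0, 0], [0, 0, -2.5, 0, 0, 0], [0, 0, -2.5, 0, 0, 0], [0, 0, -2.4, 0, 0, 0], [0, 0, -2, 0, 0, 0], [0, 0, -1.5, 0, 0, 0], [0, 0, -1, 0, 0, 0], [0, 0, 0, 0, 0, 0]]
  jaw: 5.5
  newtons: 30

```text
t: 3.08
tool_pos: [0.4035, 0.3428, 0.0329]
tcp_rot: [0.0, 0.907, 0.421, -0.001]
force: [0.7, -0.3, -0.2]
finger_gap: 0.0551
```

Request:
send_rows:
  deltas:
    - [[0, 0, 0, 0, 0, 0], [0, 0, 0, 0, 0, 0], [0, 0, 0, 0, 0, 0], [0, 0, 0, 0, 0, 0], [0, 0, 0, 0, 0, 0], [0, 0, 0, 0, 0, 0]]
  jaw: 2
  newtons: 30

```text
t: 3.58
tool_pos: [0.4046, 0.3432, 0.0356]
tcp_rot: [-0.0, 0.907, 0.421, 0.001]
force: [-0.9, 0.4, 7.3]
finger_gap: 0.029
```

Request:
send_rows:
  deltas:
    - [[0, 0, 0.5, 0, 0, 0], [0, 0, 1, 0, 0, 0], [0, 0, 2, 0, 0, 0], [0, 0, 2.5, 0, 0, 0], [0, 0, 2.5, 0, 0, 0], [0, 0, 2.5, 0, 0, 0], [0, 0, 2.5, 0, 0, 0], [0, 0, 2.5, 0, 0, 0], [0, 0, 0, 0, 0, 0]]

```text
t: 4.33
tool_pos: [0.4059, 0.3434, 0.1994]
tcp_rot: [-0.001, 0.907, 0.42, 0.003]
force: [0.6, 1.3, -2.9]
finger_gap: 0.0288
```

```bash
python3 - <<'E'
from h import *
w=Cam("wrist"); cv2.imwrite("pics/w2.png",w.img)
s=Cam("scene"); crop(s.img,175,150,445,310,2.9,"pics/s2.png")
o=observe(); print(o["t"],o["tool_pos"],rot(o["tcp_rot"]).as_matrix().round(3),o["joints"].round(2),o["force"],o["finger_gap"])
E
```

```text
4.4333 [0.40424587 0.34297199 0.19578161] [[ 0.646  0.763  0.001]
 [ 0.763 -0.646  0.002]
 [ 0.002 -0.    -1.   ]] [-1.19  0.43  0.54  2.09 -0.34  0.71 -1.14] [-0.86012369  0.63503392 -2.86225525] 0.029045610455896927
```

View pics/w2.png

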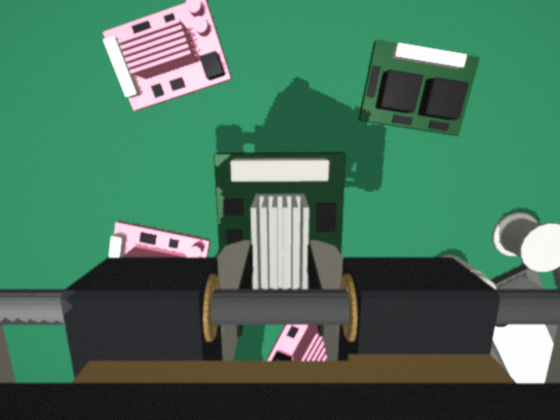

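View pics/s2.png

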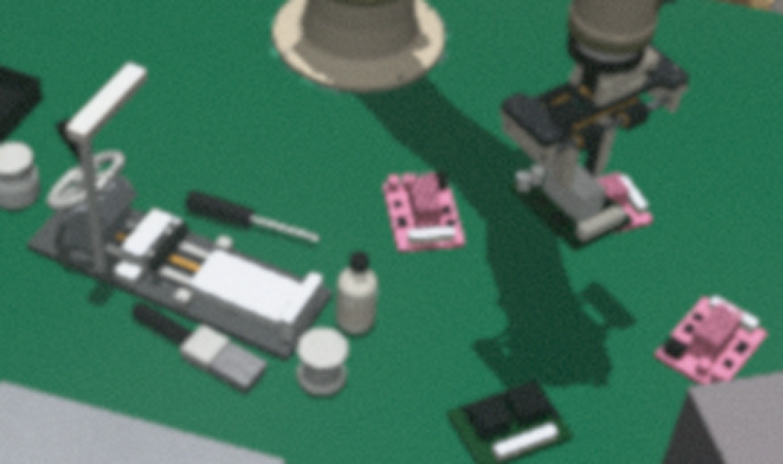

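Grip is secure: gap 29 mm, about 0.3 kg, board centred in the jaws. Next I'll carry it high towards the holder and measure the holder from above.

Request:
send_rows:
  deltas:
    - [[0.3, -1.2, 0.5, 0, 0, 0.037], [0.7, -2.7, 0.5, 0, 0, 0.037], [0.7, -2.7, 0.5, 0, 0, 0.037], [0.7, -2.7, 0.5, 0, 0, 0.037], [0.7, -2.7, 0.5, 0, 0, 0.037], [0.7, -2.7, 0.5, 0, 0, 0.037], [0.7, -2.7, 0.5, 0, 0, 0.037], [0.7, -2.7, 0.5, 0, 0, 0.037], [0.7, -2.7, 0.5, 0, 0, 0.037], [0.7, -2.7, 0.5, 0, 0, 0.037], [0.7, -2.7, 0, 0, 0, 0.037], [0.7, -2.7, 0, 0, 0, 0.037]]

```text
t: 5.43
tool_pos: [0.4837, 0.0324, 0.2439]
tcp_rot: [-0.0, 0.792, 0.611, -0.001]
force: [-0.2, 0.5, -2.9]
finger_gap: 0.0288
```

Request:
send_rows:
  deltas:
    - [[0.7, -2.7, 0, 0, 0, 0.037], [0.7, -2.7, 0, 0, 0, 0.037], [0.4, -1.4, 0, 0, 0, 0], [0, 0, 0, 0, 0, 0], [0, 0, 0, 0, 0, 0], [0, 0, 0, 0, 0, 0]]

```text
t: 5.93
tool_pos: [0.5016, -0.0335, 0.2439]
tcp_rot: [-0.001, 0.769, 0.639, -0.001]
force: [-0.7, 0.4, -3.4]
finger_gap: 0.0291
```

```bash
python3 - <<'E'
from h import *
w=Cam("wrist"); cv2.imwrite("pics/w3.png",w.img)
d=Cam("side"); crop(d.img,230,170,380,330,5,"pics/d3.png")
o=observe(); print(o["t"],o["tool_pos"],rot(o["tcp_rot"]).as_matrix().round(3),o["joints"].round(2),o["force"],o["finger_gap"])
E
```

```text
6.0333 [ 0.50189591 -0.03306266  0.2442726 ] [[ 0.182  0.983 -0.001]
 [ 0.983 -0.182  0.   ]
 [ 0.    -0.001 -1.   ]] [-0.42  0.32  0.49  2.08 -0.21  0.79  0.01] [ 0.12297924 -0.07701158 -2.33598408] 0.02850995455654747
```

View pics/w3.png

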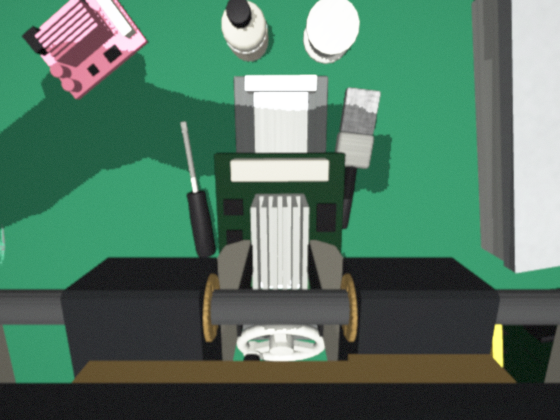

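View pics/d3.png

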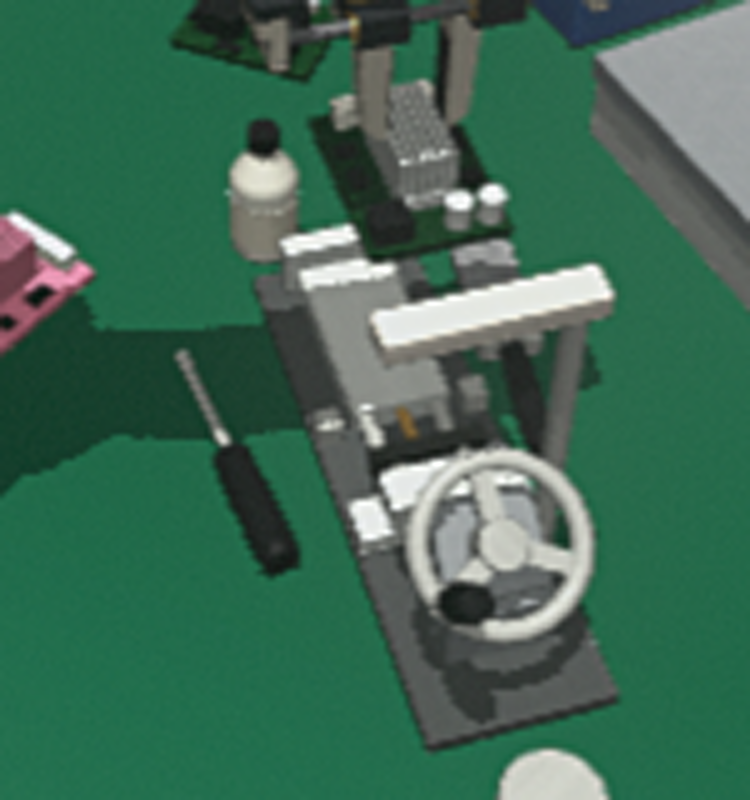

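The wrist view shows the fixed jaw top at (281,83), the bed below it and the base plate edges at columns 235 and 327. I'll zoom in for precise measurement.

```bash
python3 - <<'E'
from h import *
w=Cam("wrist"); crop(w.img,225,60,340,160,7,"pics/w3c.png")
E
```

```text
(no output)
```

View pics/w3c.png

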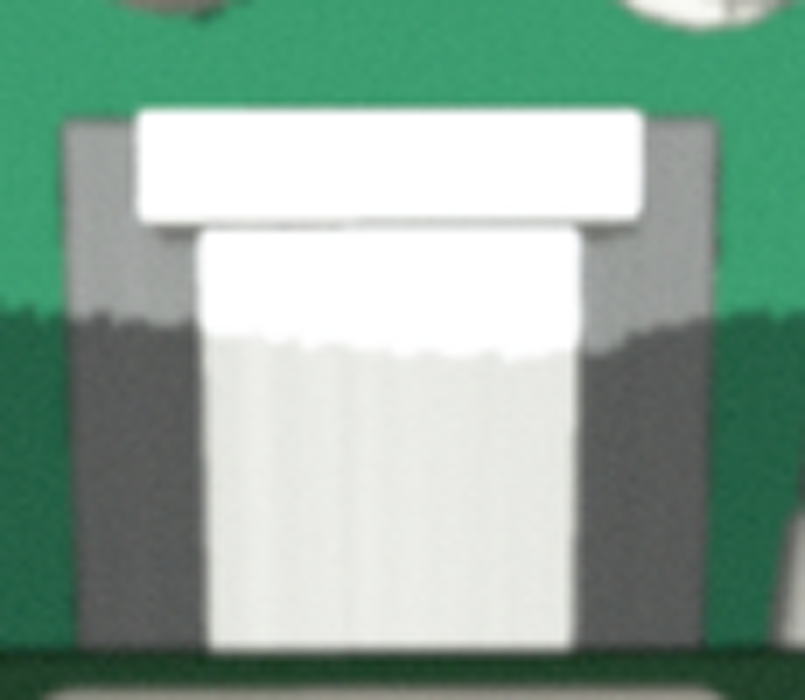

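```bash
python3 - <<'E'
from h import *
w=Cam("wrist");o=observe()
f=lambda x,y:(225+x/7-.43,60+y/7-.43)
P=lambda p,z:w.plane(f(*p),z)
ang=lambda v:np.degrees(np.arctan2(v[1],v[0])).round(2)
print("tool",o["tool_pos"].round(4))
def side(n,L,Rr,z):
    a=[P(p,z) for p in L];b=[P(p,z) for p in Rr]
    print(n,"yaws",ang(a[0]-a[1])-90,ang(b[0]-b[1])-90,"width",np.linalg.norm(a[0]-b[0]).round(4),"mids",((a[0]+b[0])/2).round(4),((a[1]+b[1])/2).round(4), "xdir",ang(b[0]-a[0]))
side("jaw",[(135,108),(136,221)],[(643,108),(643,221)],.048)
side("bed",[(197,235),(208,645)],[(581,235),(573,645)],.030)
side("base",[(62,120),(80,645)],[(718,120),(703,645)],.012)
E
```

```text
tool [ 0.5022 -0.0332  0.2446]
jaw yaws -11.450000000000003 -8.909999999999997 width 0.0765 mids [0.5257 0.0881 0.048 ] [0.5228 0.0723 0.048 ] xdir -10.47
bed yaws -9.989999999999995 -10.459999999999994 width 0.0614 mids [0.5228 0.0722 0.03  ] [0.5113 0.0085 0.03  ] xdir -10.47
base yaws -10.329999999999998 -10.200000000000003 width 0.1086 mids [0.5265 0.0916 0.012 ] [0.5113 0.0073 0.012 ] xdir -10.47
```

The holder yaw is -10.3° and its origin is about (0.504, -0.031). The jaw, bed and base sizes check within 1.5 mm. Next I'll measure the held board relative to it.

```bash
python3 - <<'E'
from h import *
w=Cam("wrist");o=observe();print(o["tool_pos"])
crop(w.img,205,145,355,245,5,"pics/w4c.png")
E
```

```text
[ 0.50222664 -0.03334097  0.24467062]
```

View pics/w4c.png

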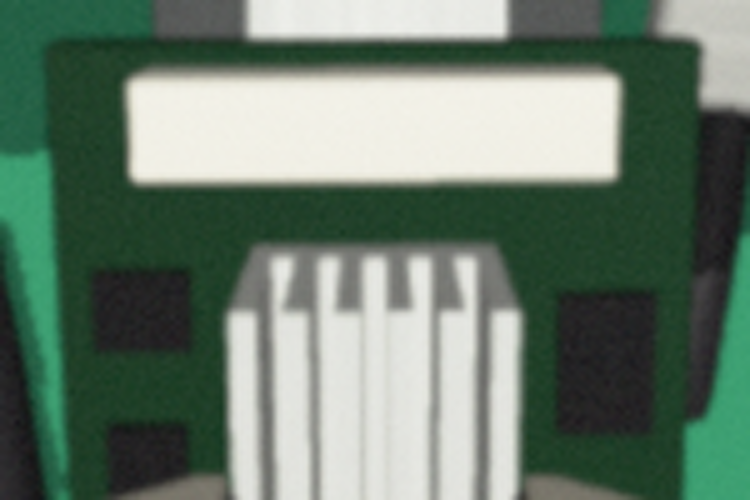

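```bash
python3 - <<'E'
from h import *
w=Cam("wrist");o=observe();T=o["tool_pos"];print(T)
f=lambda x,y:(205+x/5-.4,145+y/5-.4)
y=np.radians(-10.3);X=np.array([np.cos(y),np.sin(y)]);Y=np.array([-np.sin(y),np.cos(y)]);O=np.array([.504,-.031])
H=lambda p:np.round([(p[:2]-O)@X*1e3,(p[:2]-O)@Y*1e3],1)
ang=lambda v:np.degrees(np.arctan2(v[1],v[0])).round(2)
for n,pts,z in [("pcb edge",[(45,45),(700,42)],.008),("pcb side",[(66,480),(684,480)],.008),("conn back",[(126,78),(621,75)],.022),("conn front",[(130,185),(618,181)],.022),("sink",[(227,310),(523,310)],.044)]:
    zz=T[2]-.035+z; a,b=[w.plane(f(*p),zz) for p in pts]
    print(n,H(a),H(b),"w",np.linalg.norm(a-b).round(4),"yaw",ang(b-a),"mid",H((a+b)/2))
print("tcp",H(T), "tooly", ang(rot(o["tcp_rot"]).as_matrix()[:,1]))
E
```

```text
[ 0.50232019 -0.03348868  0.24476151]
pcb edge [-40.1  51.2] [38.7 51.3] w 0.0788 yaw -10.22 mid [-0.7 51.3]
pcb side [-40.3  -4. ] [39.1 -4.2] w 0.0794 yaw -10.49 mid [-0.6 -4.1]
conn back [-28.4  48.5] [27.2 48.7] w 0.0556 yaw -10.13 mid [-0.6 48.6]
conn front [-28.5  36.4] [27.2 36.7] w 0.0557 yaw -10.01 mid [-0.6 36.5]
sink [-15.7  26.9] [14.6 26.8] w 0.0303 yaw -10.48 mid [-0.5 26.8]
tcp [-1.2 -2.7] tooly -10.52
```

The board sits square to the holder, about 0.6 mm off in x, with its centre at y about -3.5. Now I'll shift it to holder y about 48 (2 mm short of the jaw) and lower to about 3 mm above the bed.

Request:
send_rows:
  deltas:
    - [[0.25, 1.27, 0, 0, 0, 0], [0.49, 2.53, 0, 0, 0, 0], [0.24, 1.26, -1, 0, 0, 0], [0, 0, -2.5, 0, 0, 0], [0, 0, -2.5, 0, 0, 0], [0, 0, -2.5, 0, 0, 0], [0, 0, -2.5, 0, 0, 0], [0, 0, -2.5, 0, 0, 0], [0, 0, -2, 0, 0, 0], [0, 0, -1, 0, 0, 0], [0, 0, -0.7, 0, 0, 0], [0, 0, 0, 0, 0, 0]]

```text
t: 7.23
tool_pos: [0.5118, 0.0163, 0.0717]
tcp_rot: [-0.0, 0.769, 0.639, -0.001]
force: [-1.0, -0.3, -3.2]
finger_gap: 0.029
```

```bash
python3 - <<'E'
from h import *
w=Cam("wrist"); cv2.imwrite("pics/w5.png",w.img)
o=observe(); print(o["t"],o["tool_pos"],o["force"])
for i in range(4): 
    read_camera("wrist"); o=observe(); print(o["tool_pos"].round(4),o["force"].round(1))
E
```

```text
7.2833 [0.51219282 0.01626888 0.0726537 ] [-0.42632959  1.1047254  -2.85020632]
[0.5126 0.0163 0.0733] [-0.5 -0.3 -2. ]
[0.5128 0.0163 0.0736] [ 0.7 -0.7 -2.6]
[0.5129 0.0164 0.0738] [-0.3  0.5 -4.4]
[0.5129 0.0165 0.0738] [-1.1 -0.2 -2.7]
```

View pics/w5.png

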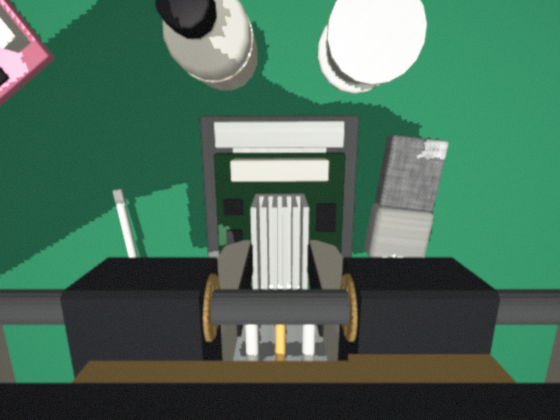

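The board is about 8 mm above the bed, and the connector (mid column 280) lines up with the jaw (mid 279.5). Now I'll lower it gently.

Request:
send_rows:
  deltas:
    - [[-0.04, 0.02, -0.15, 0, 0, 0], [0, 0, -0.15, 0, 0, 0], [0, 0, -0.15, 0, 0, 0], [0, 0, -0.12, 0, 0, 0], [0, 0, -0.1, 0, 0, 0], [0, 0, -0.05, 0, 0, 0], [0, 0, 0, 0, 0, 0], [0, 0, 0, 0, 0, 0]]

```text
t: 8.15
tool_pos: [0.5118, 0.0165, 0.0656]
tcp_rot: [-0.0, 0.769, 0.639, -0.0]
force: [-0.0, -0.5, -0.9]
finger_gap: 0.0291
```

```bash
python3 - <<'E'
from h import *
for i in range(4): 
    read_camera("wrist"); o=observe(); print(o["tool_pos"].round(4),o["force"].round(1))
E
```

```text
[0.5118 0.0165 0.0656] [-0.2  0.1 -0.7]
[0.5118 0.0165 0.0656] [-0.4  0.7  0.1]
[0.5118 0.0165 0.0656] [-0.3  0.  -0.3]
[0.5118 0.0165 0.0656] [-1.1 -0.1 -0.5]
```

The force went from -2.9 to about -0.4 N, so the bed is carrying the board. I'll ease down 0.4 mm more and release.

Request:
send_rows:
  deltas:
    - [[0, 0, -0.04, 0, 0, 0], [0, 0, 0, 0, 0, 0], [0, 0, 0, 0, 0, 0]]

```text
t: 8.6
tool_pos: [0.5118, 0.0166, 0.0656]
tcp_rot: [-0.0, 0.769, 0.639, 0.0]
force: [-2.1, 0.0, 6.0]
finger_gap: 0.0289
```

Request:
send_rows:
  deltas:
    - [[0, 0, 0, 0, 0, 0], [0, 0, 0, 0, 0, 0], [0, 0, 0, 0, 0, 0], [0, 0, 0, 0, 0, 0], [0, 0, 0, 0, 0, 0]]
  jaw: 5.2

```text
t: 9.02
tool_pos: [0.5119, 0.0165, 0.0652]
tcp_rot: [0.0, 0.769, 0.639, -0.0]
force: [0.5, -0.5, -0.5]
finger_gap: 0.0514
```

Request:
send_rows:
  deltas:
    - [[0, 0, 0.5, 0, 0, 0], [0, 0, 1.5, 0, 0, 0], [0, 0, 2.5, 0, 0, 0], [0, 0, 2.5, 0, 0, 0], [0, 0, 2.5, 0, 0, 0], [0, 0, 2.5, 0, 0, 0], [0, 0, 2.5, 0, 0, 0], [0, 0, 2.5, 0, 0, 0], [0, 0, 1, 0, 0, 0], [0, 0, 0, 0, 0, 0]]

```text
t: 9.85
tool_pos: [0.5129, 0.0166, 0.2474]
tcp_rot: [0.001, 0.769, 0.639, 0.002]
force: [1.3, -0.2, 0.2]
finger_gap: 0.0521
```

```bash
python3 - <<'E'
from h import *
w=Cam("wrist"); cv2.imwrite("pics/w6.png",w.img); crop(w.img,220,120,350,260,5,"pics/w6c.png")
d=Cam("side"); crop(d.img,230,170,380,330,5,"pics/d6.png")
o=observe(); print(o["t"],o["tool_pos"],o["force"],o["joints"].round(2))
E
```

```text
9.95 [0.51151603 0.01680266 0.24475658] [0.0938365  0.08990237 0.16401956] [-0.51  0.33  0.49  2.07 -0.22  0.79 -0.08]
```

View pics/w6.png

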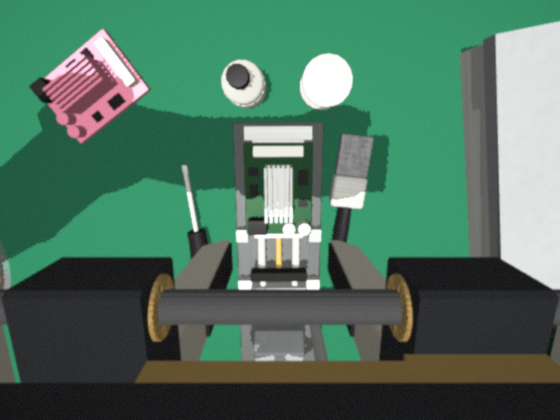

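View pics/d6.png

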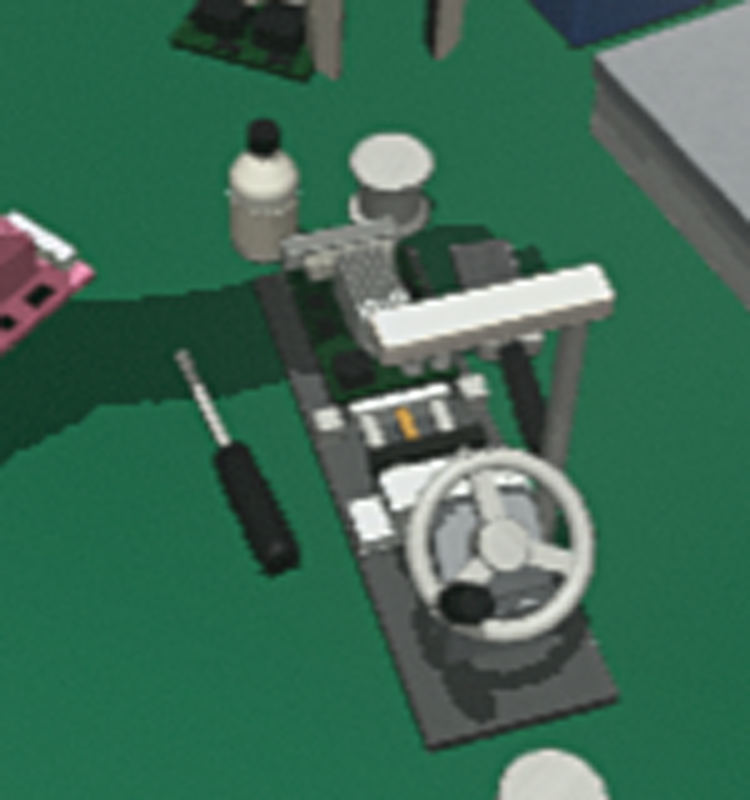

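```bash
cat >> h.py <<'E'
yaw=np.radians(-10.3);O=np.array([.504,-.031,0.]);HR=R.from_euler('z',yaw).as_matrix()
H2W=lambda p:O+HR@np.array(p,float); W2H=lambda p:HR.T@(np.array(p)-O)
hub=np.array([0,-.165,.09]);ax=np.array([0,-np.sin(np.radians(35)),np.cos(np.radians(35))]);up=np.array([0,np.cos(np.radians(35)),np.sin(np.radians(35))]);hx=np.array([1.,0,0])
def wheelpt(cam,uv,h):
    """intersect ray with wheel plane at height h; return in-plane (x,up) in mm"""
    n=HR@ax; p0=H2W(hub+h*ax); d=cam.ray(uv); q=cam.p+d*((p0-cam.p)@n)/(d@n); v=HR.T@(q-p0); return np.array([v@hx,v@up])*1e3
E
python3 - <<'E'
from h import *
d=Cam("side")
g=lambda x,y:(230+x/5-.4,170+y/5-.4)
print("hub",wheelpt(d,g(505,545),.016))
c=wheelpt(d,g(467,600),.069);print("handle end",c,np.hypot(*c),np.degrees(np.arctan2(c[1],c[0])))
for p in [(503,450),(595,545),(408,555),(500,642)]: print("rim",wheelpt(d,g(*p),.012))
print("pad face candidates", W2H(d.plane(g(375,465),.048))*1e3,W2H(d.plane(g(488,440),.048))*1e3)
E
```

```text
hub [-1.75256445 -2.63811098]
handle end [-41.6225353  -21.01313419] 46.626036219824336 -153.21307577356384
rim [10.79044135 45.19220896]
rim [ 46.94224611 -13.98662017]
rim [-52.4827175    4.01138459]
rim [-15.79270006 -50.13895839]
pad face candidates [-36.74042033 -70.94905953  48.        ] [ 31.89373231 -72.02890206  48.        ]
```

View pics/w6c.png

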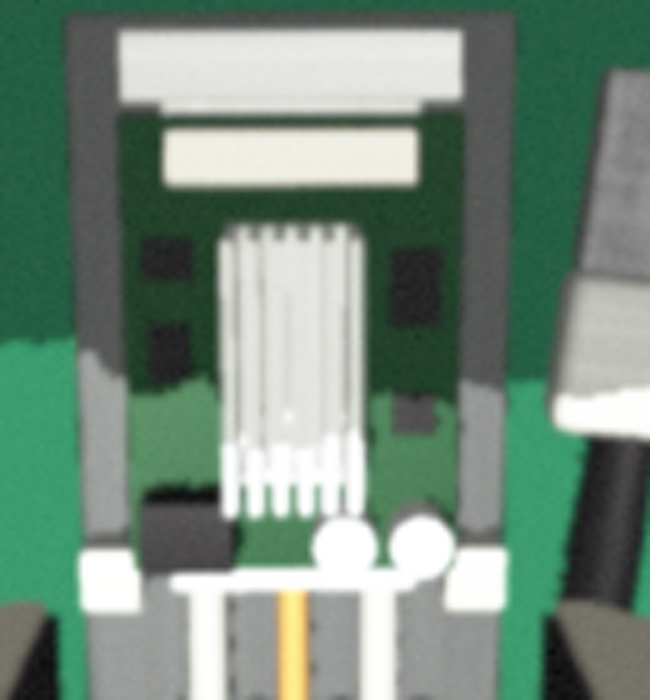

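The board lies centred: PCB edges at 120–462 against the jaw at 119–463. The crank handle is in the wheel plane at about (-40,-18) mm, so θ is about 155° and the pad is at about -54 mm. Now I'll rise over the lamp, cross to the wheel side and lean by 35°.

Request:
send_rows:
  deltas:
    - [[-0.4, -1.0, 2.3, 0, 0, 0], [-0.4, -1.5, 2.3, 0, 0, 0], [-0.4, -1.5, 2.3, 0, 0, 0], [-0.4, -1.5, 2.3, 0, 0, 0], [-0.75, -2.6, 0, 0.0752, -0.0137, 0], [-0.75, -2.6, 0, 0.0752, -0.0137, 0], [-0.75, -2.6, 0, 0.0752, -0.0137, 0], [-0.75, -2.6, 0, 0.0752, -0.0137, 0], [-0.75, -2.6, 0, 0.0752, -0.0137, 0], [-0.75, -2.6, 0, 0.0752, -0.0137, 0], [-0.75, -2.6, 0, 0.0752, -0.0137, 0], [-0.75, -2.6, 0, 0.0752, -0.0137, 0]]

```text
t: 11.0
tool_pos: [0.4353, -0.2477, 0.3359]
tcp_rot: [-0.195, 0.733, 0.608, 0.233]
force: [1.1, 0.9, 0.5]
finger_gap: 0.0517
```

Request:
send_rows:
  deltas:
    - [[-0.4, -1.3, -1, 0, 0, 0], [-0.4, -1.3, -2, 0, 0, 0], [-0.7, -1.3, -2, 0, 0, 0], [0, 0, -1.5, 0, 0, 0], [0, 0, 0, 0, 0, 0], [0, 0, 0, 0, 0, 0], [0, 0, 0, 0, 0, 0]]

```text
t: 11.58
tool_pos: [0.4214, -0.2846, 0.2725]
tcp_rot: [-0.194, 0.733, 0.609, 0.231]
force: [-0.2, -0.3, -0.3]
finger_gap: 0.0517
```

```bash
python3 - <<'E'
from h import *
w=Cam("wrist"); cv2.imwrite("pics/w7.png",w.img)
o=observe(); Rm=rot(o["tcp_rot"]).as_matrix(); print(o["t"],o["tool_pos"],W2H(o["tool_pos"]),(HR.T@Rm).round(3),o["joints"].round(2),o["force"])
d=Cam("side"); cv2.imwrite("pics/d7.png",d.img)
E
```

```text
11.6333 [ 0.42148915 -0.2847541   0.27294654] [-0.03580939 -0.26441798  0.27294654] [[ 0.004  1.     0.   ]
 [ 0.819 -0.003  0.574]
 [ 0.574 -0.002 -0.819]] [ 0.42  0.52  0.57  1.89 -0.69  1.38  1.15] [-0.53535701  0.22962308 -0.62041699]
```

View pics/w7.png

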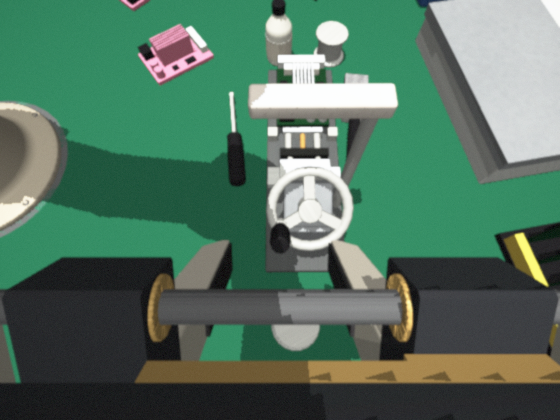

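View pics/d7.png

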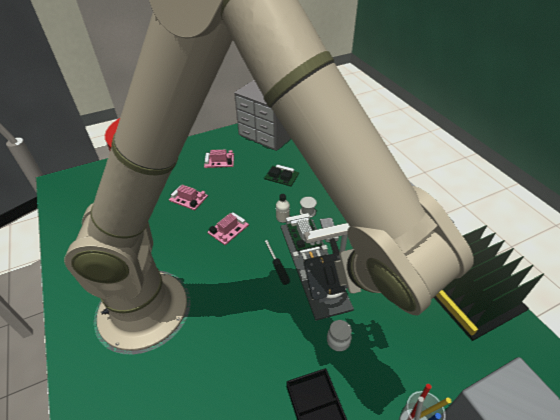

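The orientation matches the wheel's lean. The wrist view shows the wheel circle centred at about (310,209) and the handle tip at about (280,237), so I'll measure both.

```bash
python3 - <<'E'
from h import *
w=Cam("wrist"); crop(w.img,250,150,370,260,6,"pics/w7c.png")
E
```

```text
(no output)
```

View pics/w7c.png

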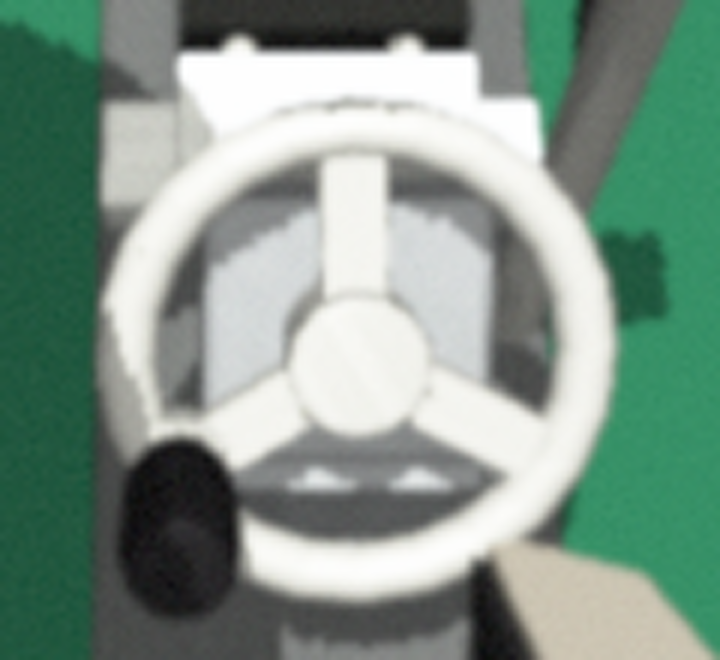

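```bash
python3 - <<'E'
from h import *
w=Cam("wrist")
f=lambda x,y:(250+x/6-.42,150+y/6-.42)
c=wheelpt(w,f(361,365),.016); print("hub",c)
for p in [(100,340),(617,345),(358,97),(358,603)]: print("rim",wheelpt(w,f(*p),.008))
e=wheelpt(w,f(180,562),.069); print("end",e, e-c, np.hypot(*(e-c)))
print("d", wheelpt(w,f(122,562),.069)-wheelpt(w,f(240,562),.069))
b=wheelpt(w,f(187,495),.013); print("base",b,b-c)
E
```

```text
hub [-0.53411285  1.16489047]
rim [-50.60321018   4.31352073]
rim [49.96106259  3.06567232]
rim [-1.3813992  51.25225848]
rim [  0.61902256 -50.12944499]
end [-35.16651311 -19.52711566] [-34.63240026 -20.69200613] 40.34305721738924
d [-19.71497729   0.0518687 ]
base [-33.75774473 -25.69148687] [-33.22363188 -26.85637734]
```

The handle is at in-plane (-35.3,-20), radius 40.3 mm (nominal 41), so θ is about 149° (2.60 rad). I'll slide in-plane, then approach along the axis with the jaws open.

Request:
send_rows:
  deltas:
    - [[-0.29, -1.75, -1.25, 0, 0, 0], [-0.3, -1.76, -1.25, 0, 0, 0], [0.1, 0.6, -0.85, 0, 0, 0], [0.2, 1.1, -1.6, 0, 0, 0], [0.25, 1.4, -2.0, 0, 0, 0], [0.25, 1.4, -2.0, 0, 0, 0], [0.25, 1.4, -2.0, 0, 0, 0], [0.2, 1.1, -1.6, 0, 0, 0], [0, 0, 0, 0, 0, 0], [0, 0, 0, 0, 0, 0]]

```text
t: 12.62
tool_pos: [0.4276, -0.2498, 0.147]
tcp_rot: [-0.194, 0.733, 0.609, 0.231]
force: [0.6, 0.0, 0.5]
finger_gap: 0.0519
```

```bash
cat >> h.py <<'E'
def tw():
    o=observe(); v=W2H(o["tool_pos"])-hub; print("t",round(o["t"],2),"tcp wheel x,up,h mm",np.round([v@hx*1e3,v@up*1e3,v@ax*1e3],1),"F holder",(HR.T@o["force"]).round(1),"gap",round(o["finger_gap"],4),o["joints"].round(2))
E
python3 - <<'E'
from h import *
w=Cam("wrist"); cv2.imwrite("pics/w8.png",w.img);tw()
E
```

```text
t 12.67 tcp wheel x,up,h mm [-35.7 -20.3  84.4] F holder [-0.1  0.2  0.5] gap 0.0519 [ 0.43  0.67  0.49  2.03 -0.83  1.16  1.31]
```

View pics/w8.png

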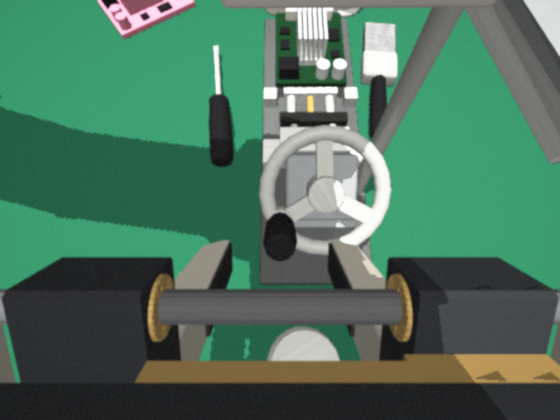

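The handle end at (280,245) is centred between the fingers. I'll go on 33 mm along the axis and close.

Request:
send_rows:
  deltas:
    - [[0.1, 0.5, -0.75, 0, 0, 0], [0.12, 0.68, -1.0, 0, 0, 0], [0.12, 0.68, -0.95, 0, 0, 0], [0, 0, 0, 0, 0, 0], [0, 0, 0, 0, 0, 0]]

```text
t: 13.08
tool_pos: [0.4306, -0.2312, 0.1192]
tcp_rot: [-0.194, 0.734, 0.609, 0.231]
force: [0.6, -0.5, 0.1]
finger_gap: 0.0521
```

Request:
send_rows:
  deltas:
    - [[0, 0, 0, 0, 0, 0], [0, 0, 0, 0, 0, 0], [0, 0, 0, 0, 0, 0], [0, 0, 0, 0, 0, 0], [0, 0, 0, 0, 0, 0]]
  jaw: 1.5
  newtons: 20

```text
t: 13.5
tool_pos: [0.4308, -0.2322, 0.1199]
tcp_rot: [-0.193, 0.734, 0.609, 0.231]
force: [0.5, 0.1, 0.3]
finger_gap: 0.0231
```

```bash
python3 - <<'E'
from h import *
tw(); w=Cam("wrist"); cv2.imwrite("pics/w9.png",w.img);tw()
E
```

```text
t 13.5 tcp wheel x,up,h mm [-36.  -20.6  50.9] F holder [0.5 0.2 0.3] gap 0.0231 [ 0.42  0.7   0.47  2.07 -0.88  1.1   1.35]
t 13.55 tcp wheel x,up,h mm [-36.  -20.5  50.8] F holder [-0.2 -0.8  0.8] gap 0.0208 [ 0.42  0.7   0.47  2.07 -0.88  1.1   1.35]
```

View pics/w9.png

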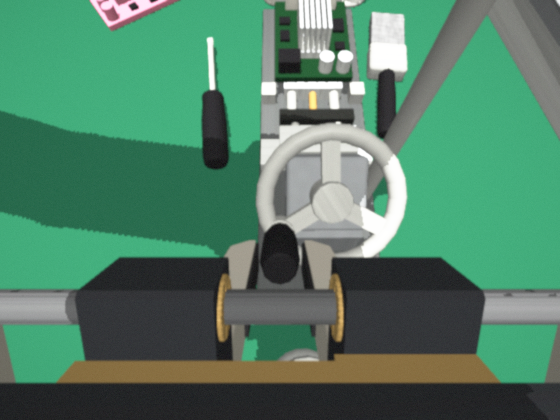

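The handle is gripped (gap 21 mm, h 51 mm, radius about 41.6). Next I'll work out the circular row displacements in 15° steps, clockwise.

```bash
python3 - <<'E'
from h import *
th0=149.2
q=lambda t:HR@(4.1*(np.cos(np.radians(t))*hx-np.sin(np.radians(t))*up))
acc=np.zeros(3)
for k in range(24):
    d=np.round(q(th0+15*(k+1))-q(th0)-acc,2); acc+=d
    print(k,th0+15*k,"[%.2f, %.2f, %.2f, 0, 0, 0],"%tuple(d))
print(acc)
E
```

```text
0 149.2 [-0.27, 0.87, 0.56, 0, 0, 0],
1 164.2 [0.00, 0.88, 0.61, 0, 0, 0],
2 179.2 [0.28, 0.83, 0.61, 0, 0, 0],
3 194.2 [0.53, 0.73, 0.57, 0, 0, 0],
4 209.2 [0.76, 0.58, 0.49, 0, 0, 0],
5 224.2 [0.92, 0.39, 0.38, 0, 0, 0],
6 239.2 [1.03, 0.16, 0.25, 0, 0, 0],
7 254.2 [1.07, -0.06, 0.09, 0, 0, 0],
8 269.2 [1.02, -0.29, -0.08, 0, 0, 0],
9 284.2 [0.92, -0.50, -0.22, 0, 0, 0],
10 299.2 [0.76, -0.67, -0.37, 0, 0, 0],
11 314.2 [0.52, -0.80, -0.48, 0, 0, 0],
12 329.2 [0.28, -0.86, -0.57, 0, 0, 0],
13 344.2 [-0.01, -0.88, -0.60, 0, 0, 0],
14 359.2 [-0.27, -0.84, -0.61, 0, 0, 0],
15 374.2 [-0.54, -0.73, -0.57, 0, 0, 0],
16 389.2 [-0.75, -0.58, -0.50, 0, 0, 0],
17 404.2 [-0.93, -0.38, -0.38, 0, 0, 0],
18 419.2 [-1.03, -0.17, -0.24, 0, 0, 0],
19 434.2 [-1.06, 0.07, -0.09, 0, 0, 0],
20 449.2 [-1.03, 0.29, 0.07, 0, 0, 0],
21 464.2 [-0.92, 0.50, 0.23, 0, 0, 0],
22 479.2 [-0.75, 0.66, 0.37, 0, 0, 0],
23 494.2 [-0.53, 0.80, 0.48, 0, 0, 0],
[-6.66133815e-16  1.44328993e-15 -5.55111512e-16]
```

Request:
send_rows:
  deltas:
    - [[-0.27, 0.87, 0.56, 0, 0, 0], [0.0, 0.88, 0.61, 0, 0, 0], [0.28, 0.83, 0.61, 0, 0, 0], [0.53, 0.73, 0.57, 0, 0, 0], [0, 0, 0, 0, 0, 0], [0, 0, 0, 0, 0, 0]]

```text
t: 14.05
tool_pos: [0.437, -0.1971, 0.1447]
tcp_rot: [-0.194, 0.733, 0.61, 0.232]
force: [-1.7, -0.7, 6.6]
finger_gap: 0.0213
```

```bash
python3 - <<'E'
from h import *
tw(); w=Cam("wrist"); cv2.imwrite("pics/w10.png",w.img);tw()
E
```

```text
t 14.05 tcp wheel x,up,h mm [-36.2  22.9  50.8] F holder [-1.6 -1.   6.6] gap 0.0213 [ 0.36  0.64  0.47  2.1  -0.88  1.1   1.3 ]
t 14.1 tcp wheel x,up,h mm [-36.4  22.6  50.8] F holder [-1.  -0.4  6.3] gap 0.0213 [ 0.36  0.64  0.47  2.1  -0.88  1.1   1.3 ]
```

View pics/w10.png

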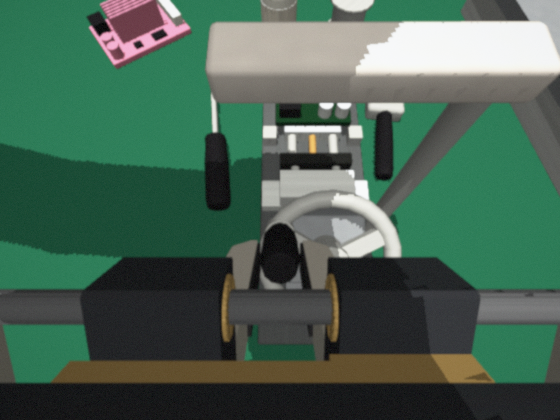

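The wheel turns, the force stays under 7 N and the pad advances. I'll continue over the top in stages because of the lamp clearance.

Request:
send_rows:
  deltas:
    - [[0.76, 0.58, 0.49, 0, 0, 0], [0.92, 0.39, 0.38, 0, 0, 0], [1.03, 0.16, 0.25, 0, 0, 0], [1.07, -0.06, 0.09, 0, 0, 0], [0, 0, 0, 0, 0, 0]]

```text
t: 14.52
tool_pos: [0.477, -0.1883, 0.1558]
tcp_rot: [-0.192, 0.733, 0.61, 0.231]
force: [3.3, -3.0, 6.5]
finger_gap: 0.0213
```

```bash
python3 - <<'E'
from h import *
tw(); w=Cam("wrist"); cv2.imwrite("pics/w11.png",w.img);tw()
d=Cam("scene"); crop(d.img,160,130,300,260,5,"pics/s11.png")
E
```

```text
t 14.52 tcp wheel x,up,h mm [ 1.6 42.2 50.8] F holder [ 3.7 -2.3  6.5] gap 0.0213 [ 0.31  0.64  0.46  2.05 -0.89  1.12  1.22]
t 14.57 tcp wheel x,up,h mm [ 0.9 42.2 50.8] F holder [ 2.8 -1.6  6.1] gap 0.0211 [ 0.31  0.64  0.46  2.05 -0.89  1.12  1.22]
```

View pics/s11.png

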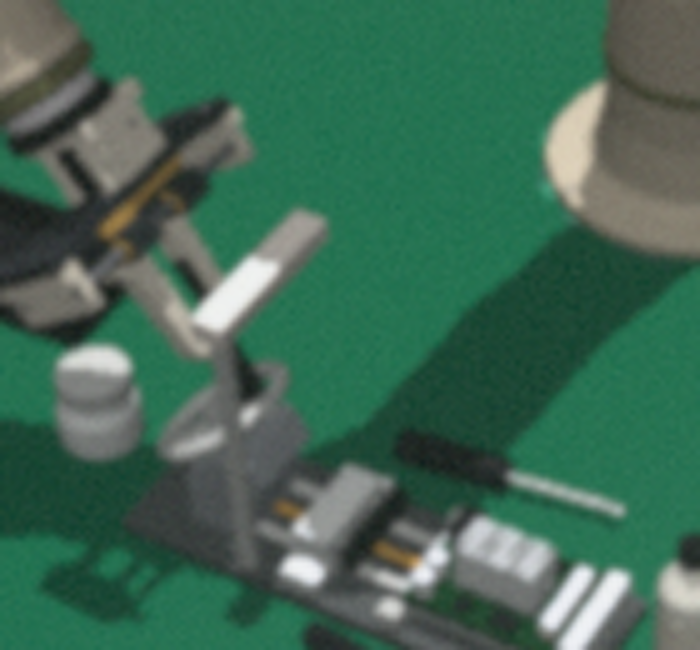

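Clear of the lamp at the top. Continuing the winding.

Request:
send_rows:
  deltas:
    - [[1.02, -0.29, -0.08, 0, 0, 0], [0.92, -0.5, -0.22, 0, 0, 0], [0.76, -0.67, -0.37, 0, 0, 0], [0.52, -0.8, -0.48, 0, 0, 0], [0.28, -0.86, -0.57, 0, 0, 0], [-0.01, -0.88, -0.6, 0, 0, 0], [-0.27, -0.84, -0.61, 0, 0, 0], [-0.54, -0.73, -0.57, 0, 0, 0], [-0.75, -0.58, -0.5, 0, 0, 0], [-0.93, -0.38, -0.38, 0, 0, 0], [-1.03, -0.17, -0.24, 0, 0, 0], [-1.06, 0.07, -0.09, 0, 0, 0]]

```text
t: 15.62
tool_pos: [0.4639, -0.2542, 0.1087]
tcp_rot: [-0.193, 0.733, 0.609, 0.232]
force: [3.4, 1.2, 9.1]
finger_gap: 0.0214
```

```bash
python3 - <<'E'
from h import *
tw(); w=Cam("wrist"); cv2.imwrite("pics/w12.png",w.img);tw()
E
```

```text
t 15.62 tcp wheel x,up,h mm [  0.4 -39.9  50.8] F holder [3.1 1.8 9.1] gap 0.0214 [ 0.43  0.74  0.46  1.99 -0.89  1.13  1.32]
t 15.67 tcp wheel x,up,h mm [ -2.  -39.9  50.8] F holder [-1.  -0.8  7.9] gap 0.0211 [ 0.43  0.74  0.46  1.99 -0.88  1.13  1.32]
```

View pics/w12.png

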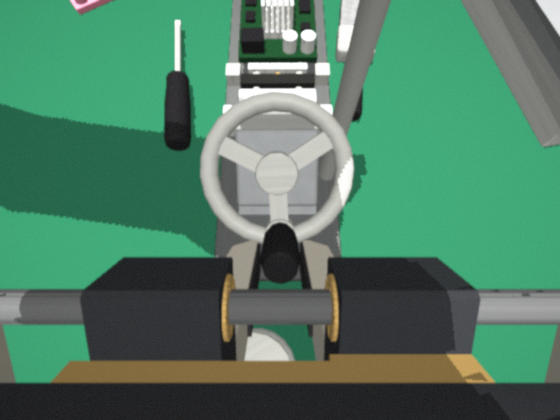

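Tracking well, with the handle at the bottom (about 449°) and the pad advancing. Continuing.

Request:
send_rows:
  deltas:
    - [[-1.03, 0.29, 0.07, 0, 0, 0], [-0.92, 0.5, 0.23, 0, 0, 0], [-0.75, 0.66, 0.37, 0, 0, 0], [-0.53, 0.8, 0.48, 0, 0, 0], [-0.27, 0.87, 0.56, 0, 0, 0], [0.0, 0.88, 0.61, 0, 0, 0], [0.28, 0.83, 0.61, 0, 0, 0], [0.53, 0.73, 0.57, 0, 0, 0], [0.76, 0.58, 0.49, 0, 0, 0], [0.92, 0.39, 0.38, 0, 0, 0], [1.03, 0.16, 0.25, 0, 0, 0], [1.07, -0.06, 0.09, 0, 0, 0]]

```text
t: 16.67
tool_pos: [0.4742, -0.1873, 0.1561]
tcp_rot: [-0.194, 0.733, 0.61, 0.23]
force: [-4.1, -7.5, 1.8]
finger_gap: 0.0214
```

Request:
send_rows:
  deltas:
    - [[1.02, -0.29, -0.08, 0, 0, 0], [0.92, -0.5, -0.22, 0, 0, 0], [0.76, -0.67, -0.37, 0, 0, 0], [0.52, -0.8, -0.48, 0, 0, 0], [0.28, -0.86, -0.57, 0, 0, 0], [-0.01, -0.88, -0.6, 0, 0, 0], [-0.27, -0.84, -0.61, 0, 0, 0], [-0.54, -0.73, -0.57, 0, 0, 0], [-0.75, -0.58, -0.5, 0, 0, 0], [-0.93, -0.38, -0.38, 0, 0, 0], [-1.03, -0.17, -0.24, 0, 0, 0], [-1.06, 0.07, -0.09, 0, 0, 0]]

```text
t: 17.67
tool_pos: [0.4643, -0.2541, 0.1089]
tcp_rot: [-0.193, 0.733, 0.609, 0.231]
force: [2.8, -3.3, 5.8]
finger_gap: 0.0209
```

```bash
python3 - <<'E'
from h import *
tw(); w=Cam("wrist"); cv2.imwrite("pics/w13.png",w.img);tw()
E
```

```text
t 17.67 tcp wheel x,up,h mm [  0.8 -39.6  50.8] F holder [ 3.4 -2.8  5.8] gap 0.0209 [ 0.42  0.74  0.46  1.99 -0.88  1.13  1.32]
t 17.72 tcp wheel x,up,h mm [ -1.8 -39.6  50.8] F holder [-0.8 -3.6  4.9] gap 0.0212 [ 0.43  0.74  0.46  1.99 -0.88  1.13  1.32]
```

View pics/w13.png

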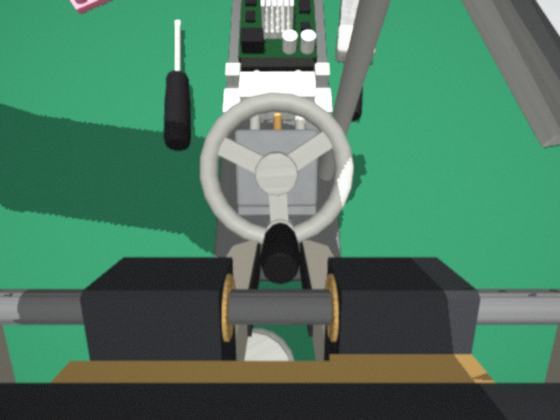

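θ is about 809°, with the pad about 17 mm short of its end. One more half turn, then I'll approach the stops slowly.

Request:
send_rows:
  deltas:
    - [[-1.03, 0.29, 0.07, 0, 0, 0], [-0.92, 0.5, 0.23, 0, 0, 0], [-0.75, 0.66, 0.37, 0, 0, 0], [-0.53, 0.8, 0.48, 0, 0, 0], [-0.27, 0.87, 0.56, 0, 0, 0], [0.0, 0.88, 0.61, 0, 0, 0], [0.28, 0.83, 0.61, 0, 0, 0], [0.53, 0.73, 0.57, 0, 0, 0], [0.76, 0.58, 0.49, 0, 0, 0], [0.92, 0.39, 0.38, 0, 0, 0], [1.03, 0.16, 0.25, 0, 0, 0], [1.07, -0.06, 0.09, 0, 0, 0]]

```text
t: 18.72
tool_pos: [0.4742, -0.1873, 0.1561]
tcp_rot: [-0.194, 0.733, 0.61, 0.23]
force: [-5.3, -7.6, 1.5]
finger_gap: 0.021
```

```bash
python3 - <<'E'
from h import *
tw(); w=Cam("wrist"); tw()
q=lambda t:HR@(4.1*(np.cos(np.radians(t))*hx-np.sin(np.radians(t))*up))
acc=np.zeros(3);th0=989.2
for k in range(20):
    d=np.round(q(th0+7.5*(k+1))-q(th0)-acc,2); acc+=d
    print(k,th0+7.5*(k+1),"[%.2f, %.2f, %.2f, 0, 0, 0],"%tuple(d))
E
```

```text
t 18.72 tcp wheel x,up,h mm [-1.4 42.8 50.8] F holder [-3.8 -8.5  1.5] gap 0.021 [ 0.31  0.64  0.47  2.05 -0.89  1.12  1.22]
t 18.77 tcp wheel x,up,h mm [ 1.1 42.5 50.7] F holder [ 0.5 -6.   4.9] gap 0.0211 [ 0.31  0.64  0.46  2.05 -0.89  1.12  1.21]
0 996.7 [0.52, -0.12, -0.02, 0, 0, 0],
1 1004.2 [0.51, -0.17, -0.05, 0, 0, 0],
2 1011.7 [0.48, -0.23, -0.10, 0, 0, 0],
3 1019.2 [0.44, -0.27, -0.13, 0, 0, 0],
4 1026.7 [0.40, -0.31, -0.17, 0, 0, 0],
5 1034.2 [0.35, -0.36, -0.20, 0, 0, 0],
6 1041.7 [0.29, -0.38, -0.22, 0, 0, 0],
7 1049.2 [0.24, -0.41, -0.26, 0, 0, 0],
8 1056.7 [0.17, -0.43, -0.27, 0, 0, 0],
9 1064.2 [0.10, -0.44, -0.29, 0, 0, 0],
10 1071.7 [0.03, -0.44, -0.30, 0, 0, 0],
11 1079.2 [-0.03, -0.44, -0.31, 0, 0, 0],
12 1086.7 [-0.11, -0.43, -0.31, 0, 0, 0],
13 1094.2 [-0.17, -0.41, -0.30, 0, 0, 0],
14 1101.7 [-0.24, -0.38, -0.29, 0, 0, 0],
15 1109.2 [-0.30, -0.35, -0.28, 0, 0, 0],
16 1116.7 [-0.35, -0.31, -0.26, 0, 0, 0],
17 1124.2 [-0.40, -0.26, -0.23, 0, 0, 0],
18 1131.7 [-0.45, -0.22, -0.21, 0, 0, 0],
19 1139.2 [-0.47, -0.17, -0.17, 0, 0, 0],
```

Request:
send_rows:
  deltas:
    - [[0.52, -0.12, -0.02, 0, 0, 0], [0.51, -0.17, -0.05, 0, 0, 0], [0.48, -0.23, -0.1, 0, 0, 0], [0.44, -0.27, -0.13, 0, 0, 0], [0.4, -0.31, -0.17, 0, 0, 0], [0.35, -0.36, -0.2, 0, 0, 0], [0.29, -0.38, -0.22, 0, 0, 0], [0.24, -0.41, -0.26, 0, 0, 0], [0.17, -0.43, -0.27, 0, 0, 0], [0.1, -0.44, -0.29, 0, 0, 0], [0.03, -0.44, -0.3, 0, 0, 0]]

```text
t: 19.68
tool_pos: [0.5091, -0.2226, 0.1362]
tcp_rot: [-0.195, 0.733, 0.609, 0.231]
force: [-4.3, -3.4, 9.1]
finger_gap: 0.0213
```

Request:
send_rows:
  deltas:
    - [[-0.03, -0.44, -0.31, 0, 0, 0], [-0.11, -0.43, -0.31, 0, 0, 0], [-0.17, -0.41, -0.3, 0, 0, 0], [0, 0, 0, 0, 0, 0], [0, 0, 0, 0, 0, 0]]

```text
t: 20.1
tool_pos: [0.5058, -0.236, 0.1266]
tcp_rot: [-0.194, 0.734, 0.609, 0.23]
force: [-3.6, -5.0, 5.7]
finger_gap: 0.0212
```

```bash
python3 - <<'E'
from h import *
tw(); w=Cam("wrist"); cv2.imwrite("pics/w14.png",w.img);crop(w.img,190,0,360,180,4,"pics/w14c.png");tw()
E
```

```text
t 20.1 tcp wheel x,up,h mm [38.4 -8.8 50.8] F holder [-2.6 -5.5  5.7] gap 0.0212 [ 0.36  0.73  0.46  1.94 -0.89  1.16  1.23]
t 20.15 tcp wheel x,up,h mm [38.4 -8.8 50.8] F holder [-3.6 -4.8  5.6] gap 0.0213 [ 0.36  0.73  0.46  1.94 -0.89  1.16  1.23]
```

View pics/w14c.png

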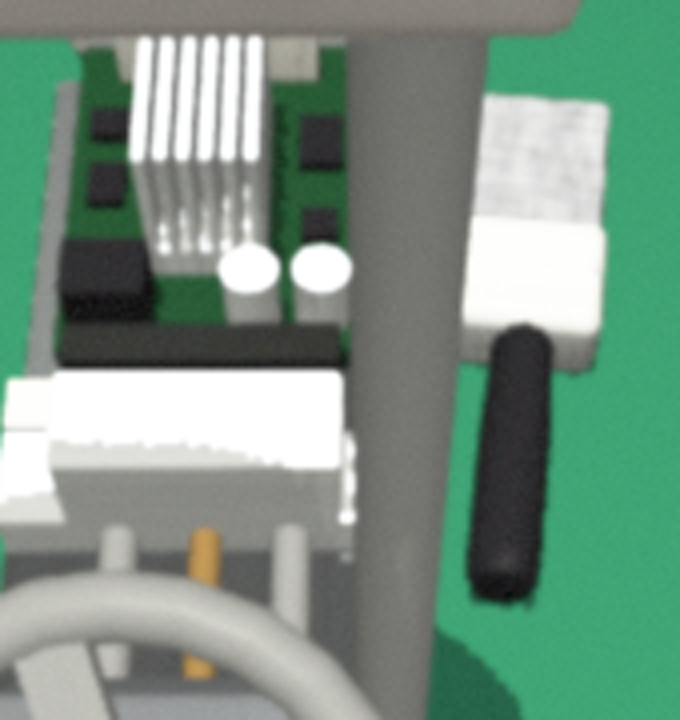

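The pad is against the board, and the handle is at 14° of the expected 37°. I'll make the last 23° slowly, and then press slightly.

Request:
send_rows:
  deltas:
    - [[-0.24, -0.38, -0.29, 0, 0, 0], [-0.3, -0.35, -0.28, 0, 0, 0], [-0.26, -0.24, -0.2, 0, 0, 0], [0, 0, 0, 0, 0, 0], [0, 0, 0, 0, 0, 0]]

```text
t: 20.57
tool_pos: [0.4982, -0.2453, 0.1192]
tcp_rot: [-0.194, 0.733, 0.609, 0.231]
force: [-3.1, -3.7, 7.2]
finger_gap: 0.0212
```

Request:
send_rows:
  deltas:
    - [[-0.09, -0.07, -0.06, 0, 0, 0], [0, 0, 0, 0, 0, 0], [0, 0, 0, 0, 0, 0]]

```text
t: 20.82
tool_pos: [0.4978, -0.2456, 0.1189]
tcp_rot: [-0.194, 0.733, 0.609, 0.231]
force: [-1.5, -3.6, 9.1]
finger_gap: 0.0214
```

```bash
python3 - <<'E'
from h import *
tw(); w=Cam("wrist"); cv2.imwrite("pics/w15.png",w.img);crop(w.img,190,0,360,180,4,"pics/w15c.png");tw()
E
```

```text
t 20.82 tcp wheel x,up,h mm [ 32.3 -22.2  50.8] F holder [-0.8 -3.8  9.1] gap 0.0214 [ 0.38  0.74  0.46  1.94 -0.89  1.16  1.25]
t 20.87 tcp wheel x,up,h mm [ 32.3 -22.2  50.8] F holder [-1.8 -3.   8.3] gap 0.0211 [ 0.38  0.74  0.46  1.94 -0.89  1.16  1.25]
```

View pics/w15c.png

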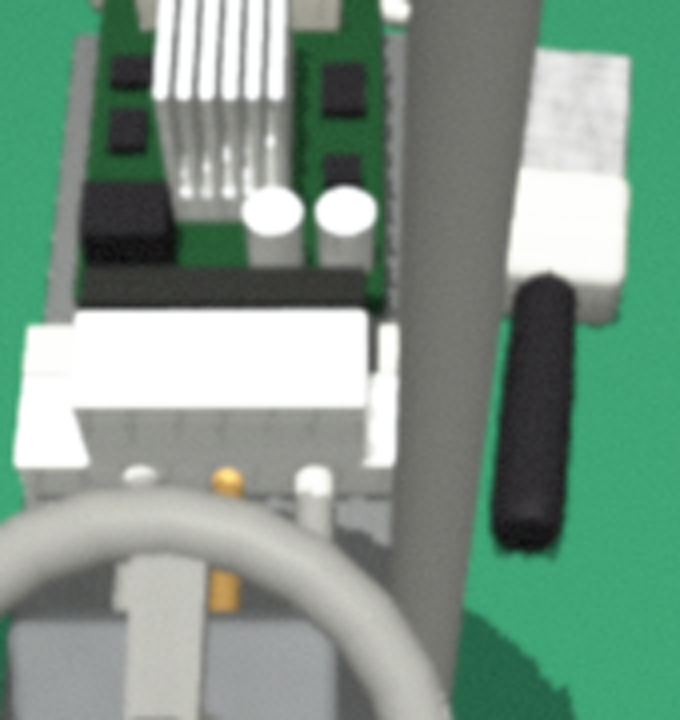

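The carriage looks to be at the blocks and the handle is at about 35°. I'll press in small tangential increments and watch for the hard stop.

Request:
send_rows:
  deltas:
    - [[-0.11, -0.08, -0.07, 0, 0, 0], [0, 0, 0, 0, 0, 0], [0, 0, 0, 0, 0, 0]]

```text
t: 21.12
tool_pos: [0.4969, -0.2464, 0.1183]
tcp_rot: [-0.194, 0.733, 0.61, 0.231]
force: [-0.8, -2.6, 8.0]
finger_gap: 0.0216
```

```bash
python3 - <<'E'
from h import *
tw()
E
```

```text
t 21.12 tcp wheel x,up,h mm [ 31.5 -23.2  50.8] F holder [-0.3 -2.7  8. ] gap 0.0216 [ 0.39  0.74  0.46  1.94 -0.89  1.16  1.25]
```

Request:
send_rows:
  deltas:
    - [[-0.11, -0.08, -0.07, 0, 0, 0], [0, 0, 0, 0, 0, 0], [0, 0, 0, 0, 0, 0]]

```text
t: 21.37
tool_pos: [0.4965, -0.2467, 0.118]
tcp_rot: [-0.194, 0.733, 0.61, 0.232]
force: [0.3, -2.1, 10.4]
finger_gap: 0.0212
```

```bash
python3 - <<'E'
from h import *
tw()
E
```

```text
t 21.37 tcp wheel x,up,h mm [ 31.2 -23.7  50.8] F holder [ 0.7 -2.  10.4] gap 0.0212 [ 0.39  0.74  0.46  1.94 -0.89  1.16  1.26]
```

Request:
send_rows:
  deltas:
    - [[-0.14, -0.11, -0.09, 0, 0, 0], [0, 0, 0, 0, 0, 0], [0, 0, 0, 0, 0, 0]]

```text
t: 21.62
tool_pos: [0.4963, -0.2469, 0.1178]
tcp_rot: [-0.194, 0.732, 0.61, 0.233]
force: [4.8, 0.7, 14.1]
finger_gap: 0.0211
```

```bash
python3 - <<'E'
from h import *
tw()
E
```

```text
t 21.62 tcp wheel x,up,h mm [ 31.  -24.   50.7] F holder [ 4.6  1.5 14.1] gap 0.0211 [ 0.39  0.74  0.45  1.94 -0.89  1.16  1.26]
```

Request:
send_rows:
  deltas:
    - [[-0.14, -0.11, -0.09, 0, 0, 0], [0, 0, 0, 0, 0, 0], [0, 0, 0, 0, 0, 0]]

```text
t: 21.87
tool_pos: [0.4961, -0.2471, 0.1177]
tcp_rot: [-0.194, 0.732, 0.61, 0.235]
force: [7.3, 3.6, 16.2]
finger_gap: 0.0213
```

```bash
python3 - <<'E'
from h import *
tw()
E
```

```text
t 21.87 tcp wheel x,up,h mm [ 30.9 -24.3  50.8] F holder [ 6.5  4.9 16.2] gap 0.0213 [ 0.39  0.74  0.45  1.94 -0.89  1.16  1.26]
```

It's at the hard stop: tangential force rose from 4 to 15 N with only 0.3 mm of motion, and the handle is at about 38° (expected 37°). I'll unload partly, release and withdraw along the axis.

Request:
send_rows:
  deltas:
    - [[0.18, 0.14, 0.11, 0, 0, 0], [0, 0, 0, 0, 0, 0], [0, 0, 0, 0, 0, 0]]

```text
t: 22.12
tool_pos: [0.4963, -0.2468, 0.1179]
tcp_rot: [-0.194, 0.732, 0.61, 0.233]
force: [2.0, -0.5, 13.9]
finger_gap: 0.0212
```

Request:
send_rows:
  deltas:
    - [[0, 0, 0, 0, 0, 0], [0, 0, 0, 0, 0, 0], [0, 0, 0, 0, 0, 0], [0, 0, 0, 0, 0, 0], [0, 0, 0, 0, 0, 0]]
  jaw: 5

```text
t: 22.53
tool_pos: [0.494, -0.2488, 0.1154]
tcp_rot: [-0.194, 0.734, 0.609, 0.231]
force: [0.4, -0.0, -0.2]
finger_gap: 0.0478
```

Request:
send_rows:
  deltas:
    - [[-0.05, -0.28, 0.41, 0, 0, 0], [-0.1, -0.56, 0.82, 0, 0, 0], [-0.2, -1.1, 1.6, 0, 0, 0], [-0.25, -1.4, 2.0, 0, 0, 0], [-0.25, -1.4, 2.0, 0, 0, 0], [-0.25, -1.4, 2.0, 0, 0, 0], [-0.25, -1.4, 2.0, 0, 0, 0], [-0.25, -1.4, 2.0, 0, 0, 0], [-0.15, -0.8, 1.2, 0, 0, 0], [0, 0, 0, 0, 0, 0], [0, 0, 0, 0, 0, 0]]

```text
t: 23.45
tool_pos: [0.4763, -0.3475, 0.2565]
tcp_rot: [-0.193, 0.734, 0.609, 0.231]
force: [-0.4, 0.6, -0.7]
finger_gap: 0.0499
```

```bash
python3 - <<'E'
from h import *
tw(); w=Cam("wrist"); cv2.imwrite("pics/w16.png",w.img);crop(w.img,220,30,360,270,3,"pics/w16c.png");tw()
s=Cam("scene"); crop(s.img,170,150,310,290,5,"pics/s16.png")
E
```

```text
t 23.45 tcp wheel x,up,h mm [ 29.3 -28.5 223.2] F holder [-0.5  0.5 -0.7] gap 0.0499 [ 0.47  0.64  0.55  1.71 -0.72  1.45  1.13]
t 23.5 tcp wheel x,up,h mm [ 29.2 -28.  221.9] F holder [ 0.5 -0.2 -0.4] gap 0.0503 [ 0.47  0.64  0.55  1.71 -0.72  1.45  1.13]
```

View pics/w16.png

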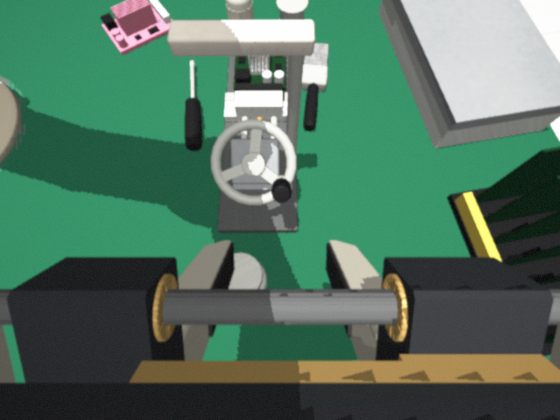

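View pics/s16.png

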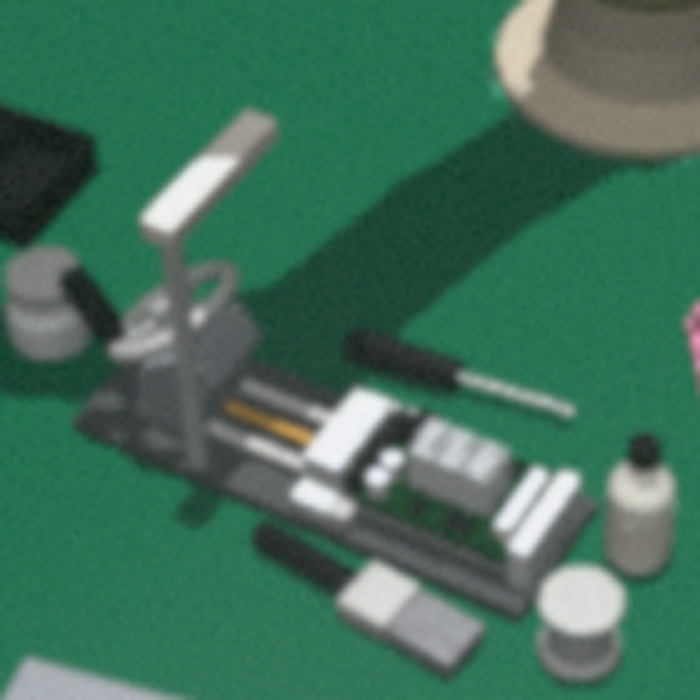

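Released, with the handle at (282,190) in the wrist view and the carriage up against the blocks. I'll measure the handle angle, then return above the board for a final look.

```bash
python3 - <<'E'
from h import *
w=Cam("wrist"); crop(w.img,200,110,310,220,6,"pics/w17c.png")
for t in [20,37.3,45]:
    print(t,w.proj(H2W(hub+.069*ax+.041*(np.cos(np.radians(t))*hx-np.sin(np.radians(t))*up))))
print(w.proj(H2W(hub+.016*ax)))
E
```

```text
20 [288.25007327 185.05362415]
37.3 [282.37668755 195.68005934]
45 [278.81135896 199.71195475]
[253.60579579 165.58823299]
```

View pics/w17c.png

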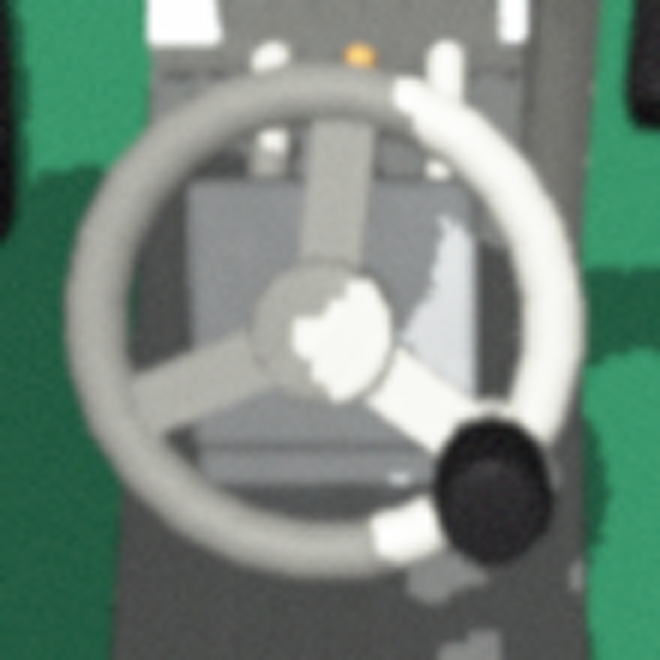

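Request:
send_rows:
  deltas:
    - [[0, -0.5, 2.0, 0, 0, 0], [0, 0, 2.3, 0, 0, 0], [0, 0, 2.3, 0, 0, 0], [0, 0, 2.3, 0, 0, 0], [0.4, 3.0, 0, -0.0752, 0.0137, 0], [0.4, 3.2, 0, -0.0752, 0.0137, 0], [0.4, 3.2, 0, -0.0752, 0.0137, 0], [0.4, 3.2, 0, -0.0752, 0.0137, 0], [0.4, 3.2, 0, -0.0752, 0.0137, 0], [0.4, 3.2, 0, -0.0752, 0.0137, 0], [0.4, 3.2, 0, -0.0752, 0.0137, 0], [0.4, 3.2, 0, -0.0752, 0.0137, 0]]

```text
t: 24.6
tool_pos: [0.5083, -0.0956, 0.3448]
tcp_rot: [0.001, 0.769, 0.639, -0.001]
force: [1.0, 0.0, -0.8]
finger_gap: 0.0497
```

Request:
send_rows:
  deltas:
    - [[0.2, 3.2, 0, 0, 0, 0], [0.2, 3.2, 0, 0, 0, 0], [0, 3.0, -1, 0, 0, 0], [0, 0, -1.5, 0, 0, 0], [0, 0, -1.5, 0, 0, 0], [0, 0, 0, 0, 0, 0], [0, 0, 0, 0, 0, 0], [0, 0, 0, 0, 0, 0]]

```text
t: 25.27
tool_pos: [0.5126, -0.004, 0.3052]
tcp_rot: [0.0, 0.77, 0.639, -0.0]
force: [0.2, -0.5, 0.4]
finger_gap: 0.05
```

```bash
python3 - <<'E'
from h import *
w=Cam("wrist"); cv2.imwrite("pics/w18.png",w.img);o=observe(); print(o["t"],o["tool_pos"],W2H(o["tool_pos"]),(HR.T@rot(o["tcp_rot"]).as_matrix()).round(3))
crop(w.img,210,110,350,250,5,"pics/w18c.png")
d=Cam("side"); crop(d.img,190,130,370,330,4,"pics/d18.png")
s=Cam("scene"); cv2.imwrite("pics/s18.png",s.img)
E
```

```text
25.3167 [ 0.51285468 -0.00410175  0.30549005] [0.00390252 0.02804802 0.30549005] [[ 0.006  1.     0.001]
 [ 1.    -0.006  0.   ]
 [ 0.     0.001 -1.   ]]
```

View pics/w18.png

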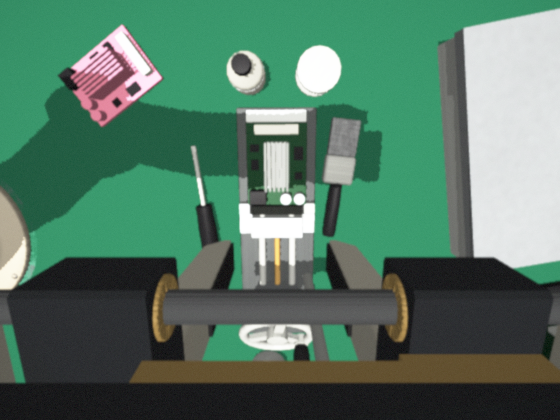

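View pics/w18c.png

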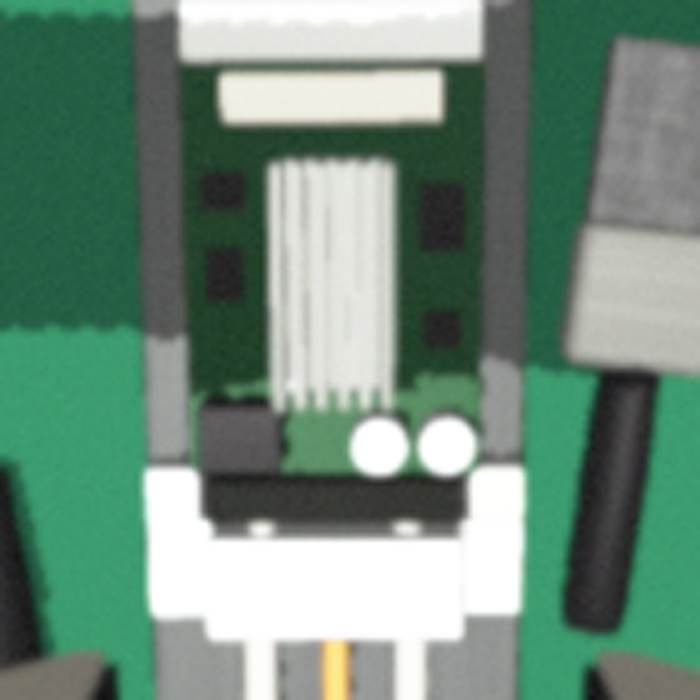

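View pics/d18.png

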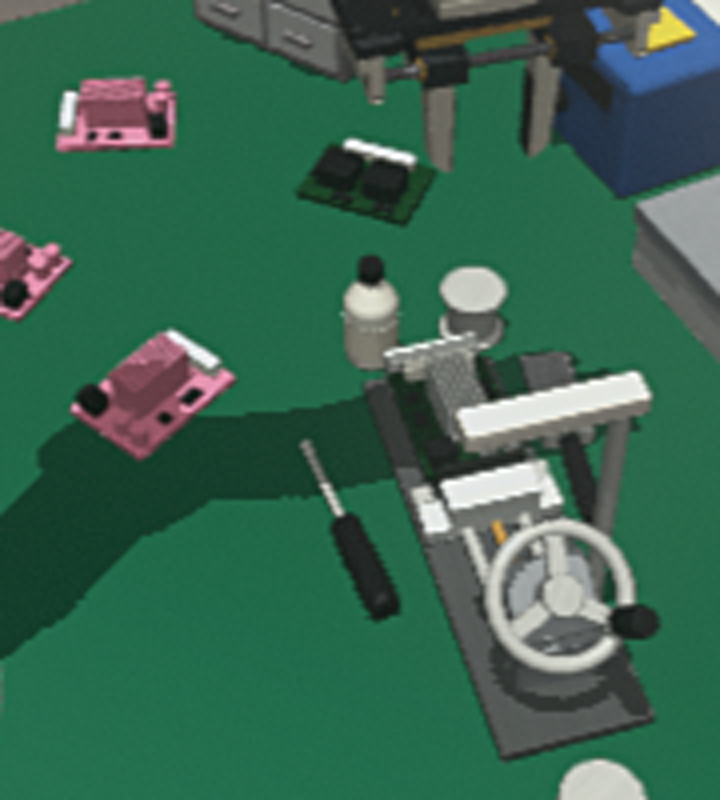

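The view shows the PCB edges at 180–484, matching the jaw's 180–484. The carriage is touching the stop blocks and the bystanders look undisturbed. One quick numeric check, then I'll hand in.

```bash
python3 - <<'E'
from h import *
w=Cam("wrist"); f=lambda x,y:(210+x/5-.4,110+y/5-.4)
P=lambda p,z:(W2H(w.plane(f(*p),z))*1e3).round(1)
print("jaw face",P((180,60),.048),P((484,58),.048))
print("conn",P((219,75),.052),P((443,71),.052),P((221,125),.052),P((443,122),.052))
print("pcb sides z38",P((181,70),.038),P((484,68),.038),P((193,395),.038),P((481,395),.038))
print("pad front z48",P((203,475),.048),P((467,475),.048),"carriage front z50",P((210,537),.05),P((464,537),.05))
from station import finish_job
print(finish_job())
E
```

```text
jaw face [-37.6 105.9  48. ] [ 39.6 105.9  48. ]
conn [-27.5 102.1  52. ] [ 29.  102.7  52. ] [-27.3  89.8  52. ] [29.1 90.2 52. ]
pcb sides z38 [-38.4 103.6  38. ] [ 40.4 103.7  38. ] [-37.8  17.9  38. ] [40.9 17.4 38. ]
pad front z48 [-34.7  -2.3  48. ] [36.6 -2.7 48. ] carriage front z50 [-33.1 -19.1  50. ] [ 35.8 -19.5  50. ]
the job is handed in; nothing more can be done
None
```

I put the power board flat in the holder with its white connector end towards the fixed jaw. I then wound the handwheel clockwise about 2.7 turns by its crank until the carriage reached its stops. The robot then let go and drew clear, and the job was handed in at about 25 s.

**Last checks:**
- **Position across the jaws:** the board and jaw outlines share the same centre, measured about 1 mm to the side of the holder's nominal centre line. The jaw shows the same shift, so it comes from calibration.
- **Flush against the jaw:** the connector's outer edge measures y 102.4 mm, where flush would be 103. The camera's y readings ran about 1 mm high at the jaw face. This puts the board within about 1–2 mm of flush, so I can't confirm contact more closely than that.
- **At the stops:** the force at the handle rose from 4 to 15 N with almost no movement. The handle stood at about 38° before release, against 37° expected. A later rough image reading gave 33–37°.
- **Pad compression:** the carriage front measured 16.8 mm behind the pad's face, against 20 mm with the spring free and 16 mm when fully clamped.
- **Bystanders:** in the last pictures the other board, bottle, spool, screwdriver and brush looked unmoved. I judged these by eye. The cleaner tin and parts tray were not checked at the end.

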